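Clamp the laser head in its open module

ROBOT

A 7-joint arm with a two-finger parallel gripper is mounted at the origin on the work surface. World frame = base frame: x ahead of the robot, y to its left, z up, the work surface at z = 0. Lengths are in m, angles in rad, forces in N, time in s.
With the tool pointing down it reaches from about 0.425 to 0.8 m from the base axis. Payload 8.3 kg.
Tool frame: the origin (TCP) lies on the centre line of the jaws, within the pads' length; the fingertips stand 11 mm ahead of it and the grasp point (between the pads) lies 8 mm behind it; z points along the fingers, y is the direction in which the jaws open and shut (so a half turn about z gives the same grasp; the last joint's range is limited). The gripper opens to 85 mm and grips with 20 to 120 N. Pads are 22 mm wide; open, the fingers measure 114 mm over their backs; the gripper's body (76 mm by 85 mm) begins 54 mm behind the grasp point. The pads swing forward as they close: fully open they stand 13 mm farther back than shut.
Start: joints at [-1.341, 0.383, 0.016, 1.37, -0.006, 1.388, -0.046], TCP at [0.18, 0.598, 0.242] pointing down, gripper open.
Joint ranges: [-2.95, 2.95], [-0.25, 2.06], [-1.52, 1.56], [0.18, 2.33], [-1.44, 4.58], [0.02, 2.06], [-3.01, 3.01]. Speed limits (rad/s): [2.39, 2.39, 3.01, 3.01, 3.14, 3.14, 3.14].

INTERFACE

Orientations are given as [roll, pitch, yaw] about the fixed x, y, z axes, in that order (R = Rz(yaw) Ry(pitch) Rx(roll)).
In Python, from bench import ctrl, vision, job gives the robot as it stands. The module is installed in compiled form; this text tells all that it offers.
- The arm moves only by the tool step_arm, never from a script. Its argument "series" is a list of rows, each an object of numbers: "ax", "ay", "az": the turn, a rotation vector about the world's x, y, z in degrees; "x", "y", "z": the shift along the world's x, y, z in m; "gripper": the gripper's target within -1 to 1 (fully open at 1, half-way at 0, shut at -1). A call has 1 to 12 rows; each row shifts and turns the commanded pose from where the row before left it; what a row does not reach is not made up. A row lasts 1/10 s, in which the tool goes at most 50 mm and 8.59 degrees, less where a joint would pass 70% of its speed; a pose out of reach is approached as far as the arm can. A call with a gripper value outside its range is refused whole. The fingers move at their own pace and stop on an object; the grip force is fixed at half the most. Time passes only in rows, so rows that do not move let the fingers close. It gives the time, the measured TCP pose, the force and the opening at its end, in the units of the state.
- ctrl.read_state(): the state, without advancing time (a new reading comes with each control period).
- vision.read_camera(name): name is "scene" or "top" or "wrist"; returns (picture, depth): 384x512x3 uint8, blue, green, red; 384x512 float32, m along the optical axis (not along the pixel's ray), 0 where there is no reading.
- vision.get_calibration(name): a dict with "K" (3x3 intrinsics, pixels), "distortion" ([k1, k2, p1, p2, k3] as OpenCV has them; the pictures are not rectified), "rvec" (rotation vector, rad) and "tvec" (3), from world to camera coordinates, as OpenCV has them; the wrist camera has in their place "mount" (4x4, takes a point from camera to tool coordinates, whose origin is the TCP and whose axes are the flange's). Camera axes: x right, y down, z forward; pixel columns grow to the right and rows downward; lengths in m; the calibration is good to about 2 mm. A picture is of the moment at which its call begins: read the wrist's pose just before it. get_calibration takes no time and is no camera call.
- job.finish_job(): hands the job in, once; it reports no verdict.
The state is a dict: "t": time; "joint_pos": joint angles; "dq": joint speeds; "joint_efforts": joint torques, N m; "tcp_pos": TCP position; "tcp_rot": TCP orientation; "wrist_force": force on the tool from outside, world axes, zero at the start; "ft_torque": the same for the moment, N m; "finger_gap": opening from 0.0 (shut) to 1.0 (fully open).
Only numpy, scipy, OpenCV 4.12 (cv2) and the standard library are available. Lean on these libraries where they do the work, as an engineer would, in place of code of your own. Each camera call takes 0.05 s, during which the arm holds its last target.

TASK

In the open laser module, gently push the laser tube along its V-blocks until its front end sits fully home against the black shutter block. Then screw the clamp down onto it with the T-handle, clockwise half turn by half turn (there is room to work only on the open side, so take whichever ball has come round to it), until the pad holds the tube firmly; go by the feel of the handle and do not overtighten, the tube is delicate. Let go of everything and leave the things round about undisturbed.

Things in the scene. Friction and masses are not known exactly. Their poses are not given: they have to be found in the camera images.
- mount: Laser module, cover off, fixed on the table. Origin: on the table, on the clamp screw's axis. +x: along the tube to the black shutter block (away from the robot, within 0.35 rad); z up. Aluminium floor plate 12 mm thick, x -165 to 170, y -145 to 110 mm. Two dark, white-lined V-blocks (x = -75 and 40 mm, 30 mm long, tops 44 mm above the table) carry the tube, its axis 45 mm above the table at y = 0
- stop (a point): centre of the flat face of the black shutter block (56 mm wide, 64 mm high) on which the tube's front end must butt; at x = 70, y = 0, z = 45 mm of the module, same axes
- tube: Laser tube: aluminium cylinder 32 mm thick, 180 mm long, 0.28 to 0.46 kg, black ends, yellow ring near the rear. Lies loose in the V-blocks, 15 to 40 mm short of the shutter block. Origin at its centre, +x along it to the front end. Slides with 1 to 3 N; the push rises sharply when it is home. More than 25 N on it is too much
- tube_rear (a point): Centre of the tube's rear end face (nearest the robot; it stands free, 20 mm or more behind the V-blocks): push here towards the shutter block
- tube_front (a point): centre of the tube's front end face, which must meet stop
- yoke: Steel clamp yoke bridging the tube: two posts at y = +-34 mm and a crossbar 24 x 80 x 16 mm across the tube, the vertical clamp screw with its white 18 mm pad in the middle. Origin: on the screw axis, top of the crossbar, 98 mm above the table; axes as the module. The T-handle turns above it on the same axis; clockwise from above lowers handle and pad, 8 mm a turn
- ball_a (a point): Centre of one red ball (22 mm) of the T-handle: a level steel bar 7 mm thick through a hub 18 mm across on the screw axis, a ball at either end, 55 mm from the axis. Its first angle varies, the pad starts 2.5 to 5.5 mm above the tube: 2 to 4.4 rad until it touches. Balls are 128 mm above the table at the touch, higher before. The handle stays where it is left
- ball_b (a point): Centre of the other ball, opposite to ball_a. Feel while turning, as moment about the screw axis (push at a ball): 0.16 Nm (3 N) with the pad free; past the touch it rises by 0.027 Nm (0.5 N) per 0.1 rad. Below 0.23 Nm the tube is not held; 0.26 to 0.33 Nm (4.7 to 6 N, 0.35 to 0.6 rad past the touch) is right; at 0.39 Nm (7 N) the tube is crushed. At rest it reads up to 0.1 Nm lower
- dust_cap: bystander: black round cap, 36 mm, 13 mm high, on the module's floor plate; origin under its centre
- hex_driver: bystander: small orange driver, 130 mm long, lying on the module's floor plate; origin under its middle
- objective: bystander: steel microscope objective, 29 mm across, 46 mm high, on the table; origin under its centre
- oil_bottle: bystander: small amber bottle, 30 mm across, 62 mm high; origin under its centre
- slide_box: bystander: blue slide box 84 x 100 x 35 mm; origin under its centre
- lens_jar: bystander: clear jar with black lid, 52 mm across, 63 mm high; origin under its centre
- mirror_mount: bystander: small mirror mount on a post with round foot, 101 mm high; origin under its foot
- panel (a point): Middle of the inner face of the module's grey upright side panel (260 mm long, 240 mm tall, at y = 88 mm of the module, parallel to the tube). The handle's balls pass 22 mm clear of it, a gripper does not: at the handle there is room for one only on the other, open side (-y of the module) and to about 20 mm past the tube's line
There are look-alikes about, which are no part of the job. There is more than one size of the tube; the one meant has the size given above.

How it is judged:
On the way, in this order (a step that is already met when the one before it is completed fails the run):
1. the tube has been slid home against the shutter block while still unclamped (x of tube_front in the frame of stop above -0.002 m and contact force between yoke and tube below 2 N), for 0.2 s.
2. the pad bears firmly on the tube, which is still home (contact force between yoke and tube above 50 N and x of tube_front in the frame of stop above -0.002 m), for 0.2 s.
At the end, for the whole second after the job is handed in: the tube lies straight in the V-blocks (within 0.03 rad) at rest, its front end within 2 mm of the shutter block, the clamp pad pressing on it with 50 to 180 N, the handle let go (all of step 2 and contact force between yoke and tube below 180 N and angle between the x axis of tube and the x axis of mount, either way round below 0.03 rad and linear speed of tube below 0.01 m/s); the robot touches nothing.
It fails at once if the clamp is overtightened: the pad presses on the tube with more than 180 N (contact force between yoke and tube above 180 N).
It fails at once if the robot presses on the tube with more than 25 N (contact force between any of the fingers, the arm and tube above 25 N).
It fails at once if a bystander is moved by more than 20 mm (distance of any of dust_cap, hex_driver, objective, oil_bottle, slide_box, lens_jar, mirror_mount from where it was at the start of the episode above 0.02 m).
It also fails if it takes over 69 s, if anything falls off the work surface, if the arm or the gripper's body presses on something with over 40 N, if the wrist force passes 120 N, or if a joint passes its speed limit or range.

## Working session

There is one attempt and no reset: what is moved stays moved. The work goes in short steps, Python scripts to look and compute and a tool call to move; the robot and the scene stay as the last step left them, time stands still between calls to the robot, and variables do not carry over. Pictures are saved under pics/ and viewed, and the job is handed in when it is done.

Besides the shell and the picture viewer there is one more tool, called after ">>>" as name(argument=value, ...), one argument or row to a line, values as JSON. step_arm: Moves the arm, as the interface text tells. Its arguments: {"type":"object","properties":{"series":{"type":"array","items":{"type":"object","properties":{"ax":{"type":"number"},"ay":{"type":"number"},"az":{"type":"number"},"x":{"type":"number"},"y":{"type":"number"},"z":{"type":"number"},"gripper":{"type":"number"}}}}},"required":["series"]}

```bash
mkdir -p pics; cat > h.py <<'E'
import numpy as np,cv2
from bench import ctrl,vision,job
def cam(n,save=None):
    s=ctrl.read_state(); im,d=vision.read_camera(n); c=vision.get_calibration(n)
    np.savez('last_%s.npz'%n,im=im,d=d,pos=s['tcp_pos'],rot=s['tcp_rot'])
    if save: cv2.imwrite('pics/'+save,im)
    return im,d,c,s
def ext(n,c,s=None):
    from scipy.spatial.transform import Rotation as R
    if 'rvec' in c:
        r=cv2.Rodrigues(np.array(c['rvec'],float))[0]; return r.T, -r.T@np.array(c['tvec'],float).ravel()
    M=np.array(c['mount']); Rt=R.from_euler('xyz',s['tcp_rot']).as_matrix()
    return Rt@M[:3,:3], Rt@M[:3,3]+np.array(s['tcp_pos'])
def ray(n,uv,c,s=None):
    A,o=ext(n,c,s); p=cv2.undistortPoints(np.array(uv,float).reshape(-1,1,2),np.array(c['K']),np.array(c['distortion'])).reshape(-1,2)
    return A,o,np.c_[p,np.ones(len(p))]
def cloud(n,d,c,s=None):
    h,w=d.shape; u,v=np.meshgrid(np.arange(w),np.arange(h))
    A,o,r=ray(n,np.c_[u.ravel(),v.ravel()],c,s)
    P=(r*d.reshape(-1,1))@A.T+o; P[d.ravel()==0]=np.nan
    return P.reshape(h,w,3)
def atz(n,uv,z,c,s=None):
    A,o,r=ray(n,uv,c,s); D=r@A.T
    return o+D*((z-o[2])/D[:,2])[:,None]
def load(n):
    f=np.load('last_%s.npz'%n); c=vision.get_calibration(n); s=dict(tcp_pos=f['pos'],tcp_rot=f['rot'])
    return f['im'],f['d'],c,s
E
python3 - <<'E'
from h import *
for n in('scene','top','wrist'):
    im,d,c,s=cam(n,n+'0.png'); A,o=ext(n,c,s); print(n,o.round(3),A[:,2].round(3))
print(ctrl.read_state())
E
```

```text
scene [1.047 0.644 0.732] [-0.509 -0.598 -0.62 ]
top [0.34  0.004 1.454] [ 0.151  0.019 -0.988]
wrist [0.11  0.62  0.374] [ 0.277 -0.085 -0.957]
{'t': 0.15, 'joint_pos': array([-1.34089858,  0.38406882,  0.01636907,  1.37092975, -0.0063044 ,
        1.38822496, -0.04655558]), 'dq': array([-8.02125564e-05, -1.29082312e-03, -1.00173826e-03, -2.07950039e-03,
        8.87907053e-04, -7.42173022e-04,  1.31717978e-03]), 'joint_efforts': array([ 2.08934718e-03, -6.28158045e+01,  8.45771413e-01, -3.72161758e+01,
        1.66882051e-02,  1.09903279e-02, -1.25856624e-05]), 'tcp_pos': array([0.18023855, 0.59803862, 0.24148599]), 'tcp_rot': array([-3.14001053e+00,  9.02977924e-06,  2.84880822e+00]), 'wrist_force': array([-0.131281  ,  0.9576201 , -0.31147239]), 'ft_torque': array([ 0.04419496, -0.02759924, -0.0359767 ]), 'finger_gap': 1.0007279591585527}
```

View pics/scene0.png

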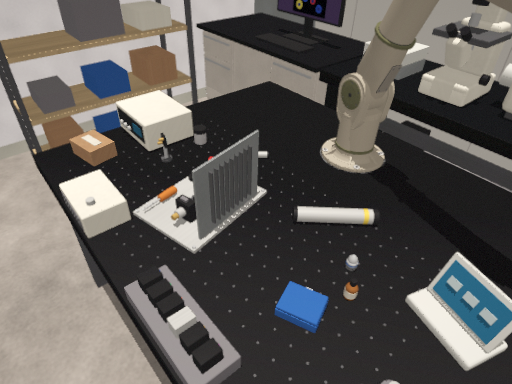

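View pics/top0.png

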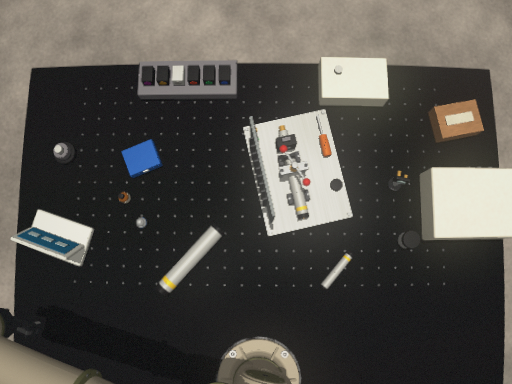

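View pics/wrist0.png

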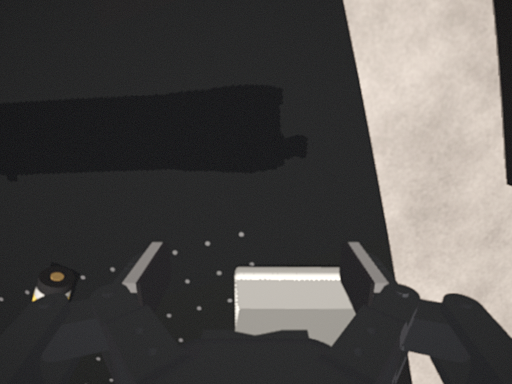

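```bash
python3 - <<'E'
from h import *
im,d,c,s=load('top')
cv2.imwrite('pics/topz.png',cv2.resize(im[100:245,235:360],None,fx=4,fy=4,interpolation=cv2.INTER_CUBIC))
P=cloud('top',d,c)
for n,uv in dict(ballA=(283,149),ballB=(306,182),ring=(302,211),rear=(304,219),floorcorners=(244,127),c2=(325,111),c3=(352,215),c4=(268,235)).items():
    print(n,P[uv[1],uv[0]].round(3))
E
```

```text
ballA [ 0.64  -0.065  0.147]
ballB [ 0.551 -0.127  0.139]
ring [ 0.481 -0.122  0.06 ]
rear [ 0.462 -0.132  0.016]
floorcorners [0.737 0.045 0.015]
c2 [ 0.79  -0.2    0.009]
c3 [ 0.475 -0.274  0.011]
c4 [ 0.416 -0.028  0.01 ]
```

View pics/topz.png

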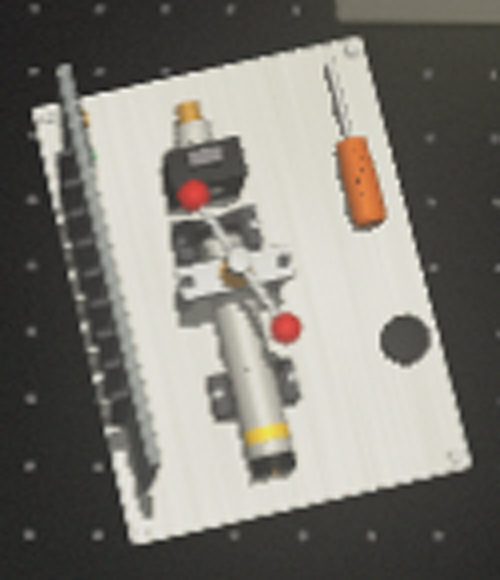

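```bash
cat > m.py <<'E'
from h import *
im,d,c,s=load('top')
uv=np.array([(35,110),(360,38),(470,465),(133,543)])/4+[235,100]-0.4
W=atz('top',uv,0.012,c)[:,:2]; M=np.array([(170,110),(170,-145),(-165,-145),(-165,110)])/1e3
mc,wc=M.mean(0),W.mean(0); U,S,V=np.linalg.svd((M-mc).T@(W-wc)); Rm=(U@V).T; t=wc-Rm@mc
yaw=np.arctan2(Rm[1,0],Rm[0,0])
if __name__=='__main__':
    print('res',((M@Rm.T+t)-W).round(4)); print('origin',t,'yaw',yaw)
    P=cloud('top',d,c)
    def mod(p): p=np.array(p); return np.r_[Rm.T@(p[:2]-t),p[2]]
    b,g,r=[im[...,i].astype(int) for i in range(3)]
    mk=((r>130)&(g<75)&(b<75)).astype(np.uint8); mk[:100]=0;mk[250:]=0
    n,l,st,ce=cv2.connectedComponentsWithStats(mk)
    for i in range(1,n):
        if st[i,4]>15:
            for z in(.13,.135):
                w=atz('top',ce[i]+0,z,c)[0]; m=mod(w); print(ce[i],st[i,4],z,w.round(4),m.round(4),np.hypot(*m[:2]),np.degrees(np.arctan2(m[1],m[0])))
            print('depth top',np.nanmax(P[l==i][:,2]),np.nanmedian(P[l==i][:,2]))
    Q=P.reshape(-1,3).copy(); Q=Q[~np.isnan(Q[:,0])]; m=np.c_[(Q[:,:2]-t)@Rm,Q[:,2]]
    k=(abs(m[:,1])<.02)&(m[:,2]>.04)&(m[:,2]<.07)&(m[:,0]<-.03)&(m[:,0]>-.2)
    print('tube rear x',m[k][:,0].min(), 'y mean',m[k][:,1].mean(), 'top z',np.percentile(m[k][:,2],90))
    for y in((304-235)*0+np.array([(271,480),(265,425),(267,445)])/4+[235,100]-.4): print(mod(atz('top',y,.05,c)[0]).round(4))
E
python3 m.py
```

```text
res [[ 0.0017  0.002 ]
 [ 0.0014 -0.0009]
 [-0.0015 -0.0015]
 [-0.0016  0.0003]]
origin [ 0.59856106 -0.09685479] yaw 0.22728697759087363
[282.94871795 148.07692308] 39 0.13 [ 0.6463 -0.0656  0.13  ] [0.0535 0.0197 0.13  ] 0.0570164598250356 20.213018194359268
[282.94871795 148.07692308] 39 0.135 [ 0.6451 -0.0653  0.135 ] [0.0524 0.0202 0.135 ] 0.056199555426465764 21.081505583703795
depth top 0.14756263478927867 0.1414645902429219
[306.22222222 181.61111111] 18 0.13 [ 0.5538 -0.1281  0.13  ] [-0.0507 -0.0204  0.13  ] 0.054623800917338504 -158.10957986365815
[306.22222222 181.61111111] 18 0.135 [ 0.553  -0.1276  0.135 ] [-0.0514 -0.0197  0.135 ] 0.05500719022015178 -159.01505499881614
depth top 0.1446229926945486 0.1414865394795093
tube rear x -0.1390722069320333 y mean 0.002282895719678112 top z 0.06341405065759335
[-0.1435  0.0053  0.05  ]
[-0.1044  0.0003  0.05  ]
[-0.1186  0.0023  0.05  ]
```

>>> step_arm(
  series=[
    {"x": 0.01,"y": -0.02,"z": 0.03,"gripper": -1},
    {"x": 0.026,"y": -0.03,"z": 0.025,"az": 3},
    {"x": 0.026,"y": -0.03,"z": 0.02,"az": 3},
    {"x": 0.026,"y": -0.03,"z": 0.015,"az": 3},
    {"x": 0.026,"y": -0.03,"z": 0.01,"az": 3},
    {"x": 0.026,"y": -0.03,"az": 3},
    {"x": 0.026,"y": -0.03,"az": 3},
    {"x": 0.026,"y": -0.03,"az": 3},
    {"x": 0.026,"y": -0.03,"az": 3},
    {"x": 0.02,"y": -0.035,"az": 3},
    {"x": 0.01,"y": -0.04,"az": 3},
    {"x": 0.0,"y": -0.04},
  ],
)

```text
invalid input
```

>>> step_arm(
  series=[
    {"x": 0.01,"y": -0.02,"z": 0.03,"ax": 0,"ay": 0,"az": 0,"gripper": -1},
  ],
)

```text
t: 0.25
tcp_pos: [0.1873, 0.5778, 0.267]
tcp_rot: [-3.132, -0.001, 2.853]
wrist_force: [-0.3, 0.3, 0.6]
finger_gap: 0.86
```

>>> step_arm(
  series=[
    {"x": 0.026,"y": -0.03,"z": 0.025,"ax": 0,"ay": 0,"az": 3,"gripper": -1},
    {"x": 0.026,"y": -0.03,"z": 0.02,"ax": 0,"ay": 0,"az": 3,"gripper": -1},
    {"x": 0.026,"y": -0.03,"z": 0.015,"ax": 0,"ay": 0,"az": 3,"gripper": -1},
    {"x": 0.026,"y": -0.03,"z": 0.01,"ax": 0,"ay": 0,"az": 3,"gripper": -1},
    {"x": 0.026,"y": -0.03,"z": 0,"ax": 0,"ay": 0,"az": 3,"gripper": -1},
    {"x": 0.026,"y": -0.03,"z": 0,"ax": 0,"ay": 0,"az": 3,"gripper": -1},
    {"x": 0.026,"y": -0.03,"z": 0,"ax": 0,"ay": 0,"az": 3,"gripper": -1},
    {"x": 0.026,"y": -0.03,"z": 0,"ax": 0,"ay": 0,"az": 3,"gripper": -1},
    {"x": 0.022,"y": -0.035,"z": 0,"ax": 0,"ay": 0,"az": 3,"gripper": -1},
    {"x": 0.01,"y": -0.04,"z": 0,"ax": 0,"ay": 0,"az": 3,"gripper": -1},
    {"x": 0,"y": -0.04,"z": 0,"ax": 0,"ay": 0,"az": 0,"gripper": -1},
  ],
)

```text
t: 1.35
tcp_pos: [0.4313, 0.2212, 0.3416]
tcp_rot: [-3.141, -0.001, -2.911]
wrist_force: [0.3, -0.4, -0.0]
finger_gap: -0.001
```

>>> step_arm(
  series=[
    {"x": 0,"y": -0.04,"z": 0,"ax": 0,"ay": 0,"az": 0,"gripper": -1},
    {"x": 0,"y": -0.04,"z": 0,"ax": 0,"ay": 0,"az": 0,"gripper": -1},
  ],
)

```text
t: 1.55
tcp_pos: [0.4301, 0.1416, 0.342]
tcp_rot: [-3.142, -0.0, -2.911]
wrist_force: [1.4, 0.0, -0.4]
finger_gap: 0.001
```

>>> step_arm(
  series=[
    {"x": 0,"y": -0.04,"z": 0,"ax": 0,"ay": 0,"az": 0,"gripper": -1},
    {"x": 0,"y": -0.04,"z": 0,"ax": 0,"ay": 0,"az": 0,"gripper": -1},
    {"x": 0,"y": -0.04,"z": 0,"ax": 0,"ay": 0,"az": 0,"gripper": -1},
    {"x": 0,"y": -0.04,"z": 0,"ax": 0,"ay": 0,"az": 0,"gripper": -1},
    {"x": 0,"y": -0.04,"z": 0,"ax": 0,"ay": 0,"az": 0,"gripper": -1},
    {"x": 0,"y": -0.04,"z": 0,"ax": 0,"ay": 0,"az": 0,"gripper": -1},
    {"x": 0,"y": -0.036,"z": 0,"ax": 0,"ay": 0,"az": 0,"gripper": -1},
    {"x": 0,"y": 0,"z": 0,"ax": 0,"ay": 0,"az": 0,"gripper": -1},
  ],
)

```text
t: 2.35
tcp_pos: [0.4292, -0.1381, 0.3425]
tcp_rot: [-3.14, 0.0, -2.919]
wrist_force: [0.5, 0.1, 0.1]
finger_gap: 0.002
```

```bash
python3 - <<'E'
from h import *
for n in('scene','wrist'): im,d,c,s=cam(n,n+'1.png')
print(ctrl.read_state()['joint_pos'].round(2))
E
```

```text
[-0.46 -0.07  0.66  1.66  0.04  1.54  2.  ]
```

View pics/scene1.png

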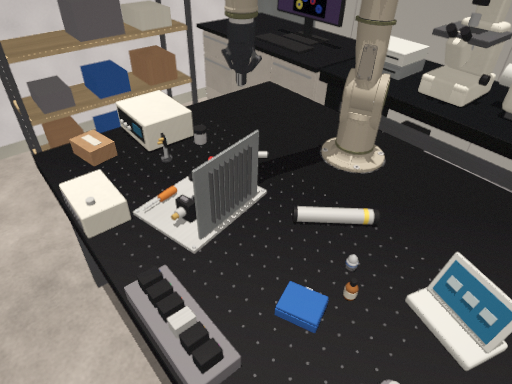

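View pics/wrist1.png

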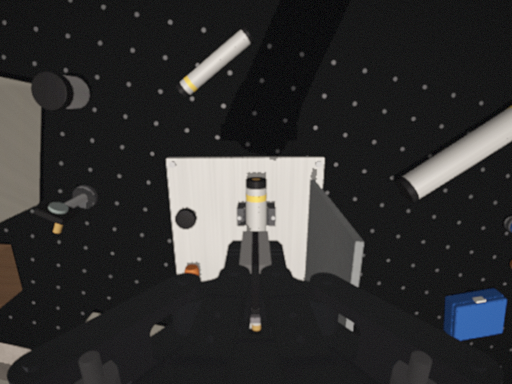

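```bash
python3 - <<'E'
from h import *
from m import Rm,t
im,d,c,s=load('wrist')
def mod(p): p=np.array(p); return np.r_[Rm.T@(p[:2]-t),p[2]]
for uv,z in(((166.5,158),.012),((324.5,156.5),.012),((256,179),.045),((247,179),.045),((266,179),.045)):
    w=atz('wrist',[uv],z,c,s)[0]; print(uv,w.round(4),mod(w).round(4))
cv2.imwrite('pics/wz1.png',cv2.resize(im[150:250,200:320],None,fx=5,fy=5,interpolation=cv2.INTER_CUBIC))
P=cloud('wrist',d,c,s); m=np.c_[(P.reshape(-1,3)[:,:2]-t)@Rm,P.reshape(-1,3)[:,2]]
for y in np.arange(170,200,4): print(y,mod(P[y,256]).round(4))
E
```

```text
(166.5, 158) [ 0.4707 -0.2722  0.012 ] [-0.1641 -0.1421  0.012 ]
(324.5, 156.5) [ 0.4113 -0.0243  0.012 ] [-0.1661  0.1129  0.012 ]
(256, 179) [ 0.4643 -0.1254  0.045 ] [-0.1372  0.0024  0.045 ]
(247, 179) [ 0.4674 -0.1388  0.045 ] [-0.1372 -0.0113  0.045 ]
(266, 179) [ 0.4609 -0.1105  0.045 ] [-0.1372  0.0177  0.045 ]
170 [-0.1444  0.0025  0.014 ]
174 [-0.1378  0.0025  0.0142]
178 [-0.1384  0.0024  0.0436]
182 [-0.1372  0.0024  0.0627]
186 [-0.131   0.0024  0.0625]
190 [-0.125   0.0024  0.063 ]
194 [-0.1187  0.0023  0.0625]
198 [-0.1126  0.0023  0.0631]
```

View pics/wz1.png

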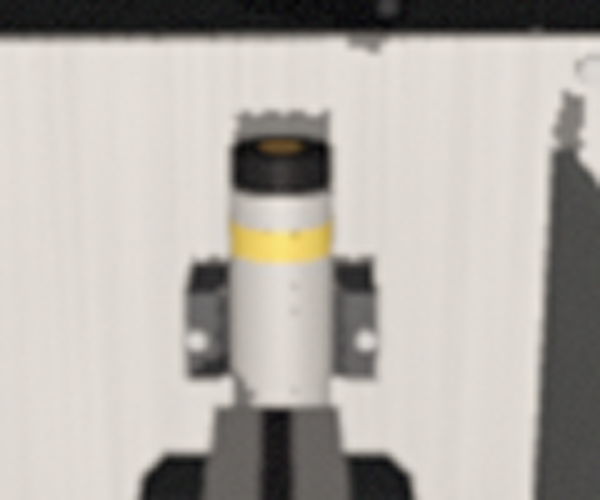

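>>> step_arm(
  series=[
    {"x": 0.001,"y": 0.004,"z": -0.04,"ax": 0,"ay": 0,"az": 0,"gripper": -1},
    {"x": 0,"y": 0,"z": -0.04,"ax": 0,"ay": 0,"az": 0,"gripper": -1},
    {"x": 0,"y": 0,"z": -0.04,"ax": 0,"ay": 0,"az": 0,"gripper": -1},
    {"x": 0,"y": 0,"z": -0.04,"ax": 0,"ay": 0,"az": 0,"gripper": -1},
    {"x": 0,"y": 0,"z": -0.04,"ax": 0,"ay": 0,"az": 0,"gripper": -1},
    {"x": 0,"y": 0,"z": -0.04,"ax": 0,"ay": 0,"az": 0,"gripper": -1},
    {"x": 0,"y": 0,"z": -0.03,"ax": 0,"ay": 0,"az": 0,"gripper": -1},
    {"x": 0,"y": 0,"z": -0.026,"ax": 0,"ay": 0,"az": 0,"gripper": -1},
    {"x": 0,"y": 0,"z": 0,"ax": 0,"ay": 0,"az": 0,"gripper": -1},
  ],
)

```text
t: 3.35
tcp_pos: [0.4288, -0.1265, 0.0432]
tcp_rot: [3.139, -0.007, -2.908]
wrist_force: [-0.2, -0.4, 0.8]
finger_gap: -0.001
```

```bash
python3 - <<'E'
from h import *
for n in('scene','top'): im,d,c,s=cam(n,n+'2.png')
cv2.imwrite('pics/topz2.png',cv2.resize(im[100:245,235:360],None,fx=4,fy=4,interpolation=cv2.INTER_CUBIC))
E
```

```text
(no output)
```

View pics/scene2.png

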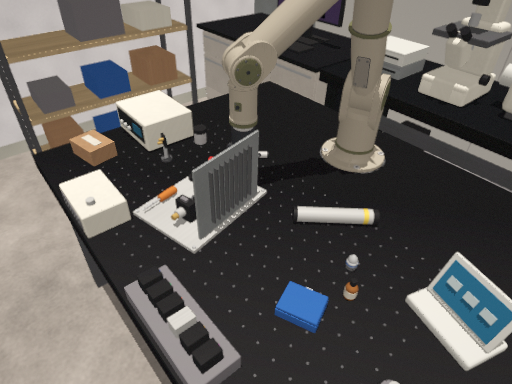

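View pics/topz2.png

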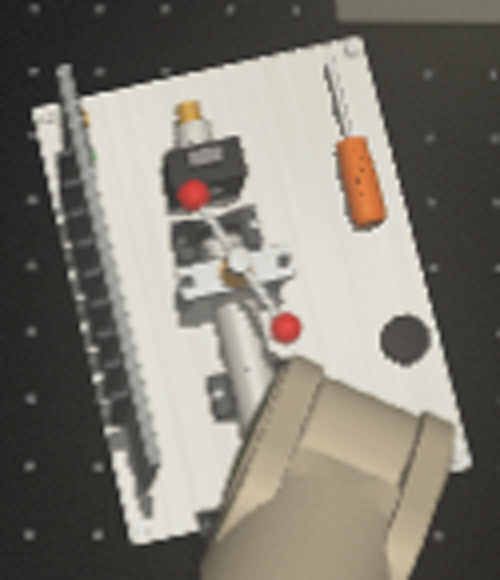

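```bash
python3 - <<'E'
from h import *
s=ctrl.read_state(); print(s['t'],s['tcp_pos'],s['tcp_rot'],s['wrist_force'],s['joint_pos'].round(2))
E
```

```text
3.45 [ 0.43134618 -0.12772068  0.04648356] [ 3.14128380e+00 -1.26791509e-03 -2.90939536e+00] [ 0.76971816 -0.18489551  0.93854365] [-0.38  0.26  0.67  2.09 -0.21  0.86  2.22]
```

>>> step_arm(
  series=[
    {"x": 0.001,"y": -0.005,"z": 0,"ax": 0,"ay": 0,"az": 0,"gripper": -1},
    {"x": 0.0034,"y": 0.0008,"z": 0,"ax": 0,"ay": 0,"az": 0,"gripper": -1},
    {"x": 0.0034,"y": 0.0008,"z": 0,"ax": 0,"ay": 0,"az": 0,"gripper": -1},
    {"x": 0.0034,"y": 0.0008,"z": 0,"ax": 0,"ay": 0,"az": 0,"gripper": -1},
    {"x": 0.0034,"y": 0.0008,"z": 0,"ax": 0,"ay": 0,"az": 0,"gripper": -1},
    {"x": 0.0034,"y": 0.0008,"z": 0,"ax": 0,"ay": 0,"az": 0,"gripper": -1},
    {"x": 0.0034,"y": 0.0008,"z": 0,"ax": 0,"ay": 0,"az": 0,"gripper": -1},
    {"x": 0.0034,"y": 0.0008,"z": 0,"ax": 0,"ay": 0,"az": 0,"gripper": -1},
  ],
)

```text
t: 4.25
tcp_pos: [0.456, -0.128, 0.0461]
tcp_rot: [3.141, -0.001, -2.911]
wrist_force: [-2.3, -0.7, 2.9]
finger_gap: 0.001
```

>>> step_arm(
  series=[
    {"x": 0.003,"y": 0.0007,"z": 0,"ax": 0,"ay": 0,"az": 0,"gripper": -1},
    {"x": 0.003,"y": 0.0007,"z": 0,"ax": 0,"ay": 0,"az": 0,"gripper": -1},
    {"x": 0.003,"y": 0.0007,"z": 0,"ax": 0,"ay": 0,"az": 0,"gripper": -1},
    {"x": 0.003,"y": 0.0007,"z": 0,"ax": 0,"ay": 0,"az": 0,"gripper": -1},
    {"x": 0.003,"y": 0.0007,"z": 0,"ax": 0,"ay": 0,"az": 0,"gripper": -1},
  ],
)

```text
t: 4.75
tcp_pos: [0.4713, -0.1244, 0.0462]
tcp_rot: [-3.142, -0.0, -2.911]
wrist_force: [-0.9, 0.8, -0.9]
finger_gap: 0.002
```

>>> step_arm(
  series=[
    {"x": 0.001,"y": 0.0002,"z": 0,"ax": 0,"ay": 0,"az": 0,"gripper": -1},
    {"x": 0.001,"y": 0.0002,"z": 0,"ax": 0,"ay": 0,"az": 0,"gripper": -1},
    {"x": 0.001,"y": 0.0002,"z": 0,"ax": 0,"ay": 0,"az": 0,"gripper": -1},
  ],
)

```text
t: 5.05
tcp_pos: [0.4741, -0.1238, 0.0462]
tcp_rot: [3.141, -0.0, -2.911]
wrist_force: [-1.6, 1.1, 0.3]
finger_gap: -0.004
```

>>> step_arm(
  series=[
    {"x": 0.001,"y": 0.0002,"z": 0,"ax": 0,"ay": 0,"az": 0,"gripper": -1},
    {"x": 0.001,"y": 0.0002,"z": 0,"ax": 0,"ay": 0,"az": 0,"gripper": -1},
    {"x": 0.001,"y": 0.0002,"z": 0,"ax": 0,"ay": 0,"az": 0,"gripper": -1},
  ],
)

```text
t: 5.35
tcp_pos: [0.4772, -0.1232, 0.0463]
tcp_rot: [3.141, -0.0, -2.911]
wrist_force: [-1.3, -0.5, -0.1]
finger_gap: 0.002
```

>>> step_arm(
  series=[
    {"x": 0.0008,"y": 0.0002,"z": 0,"ax": 0,"ay": 0,"az": 0,"gripper": -1},
    {"x": 0.0008,"y": 0.0002,"z": 0,"ax": 0,"ay": 0,"az": 0,"gripper": -1},
  ],
)

```text
t: 5.55
tcp_pos: [0.4788, -0.1229, 0.0462]
tcp_rot: [-3.142, -0.0, -2.911]
wrist_force: [-1.4, 1.3, 0.6]
finger_gap: -0.003
```

>>> step_arm(
  series=[
    {"x": 0.0008,"y": 0.0002,"z": 0,"ax": 0,"ay": 0,"az": 0,"gripper": -1},
    {"x": 0.0008,"y": 0.0002,"z": 0,"ax": 0,"ay": 0,"az": 0,"gripper": -1},
  ],
)

```text
t: 5.75
tcp_pos: [0.48, -0.1226, 0.0462]
tcp_rot: [3.141, -0.001, -2.911]
wrist_force: [-5.3, 0.5, 3.8]
finger_gap: 0.005
```

>>> step_arm(
  series=[
    {"x": 0.0006,"y": 0.0001,"z": 0,"ax": 0,"ay": 0,"az": 0,"gripper": -1},
    {"x": 0.0006,"y": 0.0001,"z": 0,"ax": 0,"ay": 0,"az": 0,"gripper": -1},
  ],
)

```text
t: 5.95
tcp_pos: [0.48, -0.1226, 0.046]
tcp_rot: [3.141, -0.003, -2.912]
wrist_force: [-9.7, 0.4, 7.3]
finger_gap: -0.0
```

>>> step_arm(
  series=[
    {"x": 0.0006,"y": 0.0001,"z": 0,"ax": 0,"ay": 0,"az": 0,"gripper": -1},
  ],
)

```text
t: 6.05
tcp_pos: [0.48, -0.1227, 0.0459]
tcp_rot: [3.14, -0.004, -2.912]
wrist_force: [-12.6, -1.1, 7.7]
finger_gap: -0.002
```

>>> step_arm(
  series=[
    {"x": -0.0,"y": 0,"z": 0,"ax": 0,"ay": 0,"az": 0,"gripper": -1},
    {"x": -0.003,"y": -0.0007,"z": 0,"ax": 0,"ay": 0,"az": 0,"gripper": -1},
    {"x": -0.015,"y": -0.0035,"z": 0,"ax": 0,"ay": 0,"az": 0,"gripper": -1},
    {"x": -0.015,"y": -0.0035,"z": 0.02,"ax": 0,"ay": 0,"az": 0,"gripper": -1},
    {"x": 0,"y": 0,"z": 0.045,"ax": 0,"ay": 0,"az": 0,"gripper": -0.3},
    {"x": 0,"y": 0,"z": 0.045,"ax": 0,"ay": 0,"az": 0,"gripper": -0.3},
    {"x": 0,"y": 0,"z": 0.045,"ax": 0,"ay": 0,"az": 0,"gripper": -0.3},
    {"x": 0,"y": 0,"z": 0.045,"ax": 0,"ay": 0,"az": 0,"gripper": -0.3},
    {"x": 0,"y": 0,"z": 0.045,"ax": 0,"ay": 0,"az": 0,"gripper": -0.3},
    {"x": 0,"y": 0,"z": 0.04,"ax": 0,"ay": 0,"az": 0,"gripper": -0.3},
  ],
)

```text
t: 7.05
tcp_pos: [0.4495, -0.1302, 0.3342]
tcp_rot: [-3.141, 0.003, -2.911]
wrist_force: [0.9, -0.6, -0.0]
finger_gap: 0.351
```

>>> step_arm(
  series=[
    {"x": 0.042,"y": 0.012,"z": 0,"ax": 0,"ay": 0,"az": 4,"gripper": -0.3},
    {"x": 0.042,"y": 0.012,"z": 0,"ax": 0,"ay": 0,"az": 4,"gripper": -0.3},
    {"x": 0.042,"y": 0.012,"z": 0,"ax": 0,"ay": 0,"az": 4,"gripper": -0.3},
    {"x": 0.042,"y": 0.012,"z": 0,"ax": 0,"ay": 0,"az": 4,"gripper": -0.3},
    {"x": 0.035,"y": 0.014,"z": 0,"ax": 0,"ay": 0,"az": 4,"gripper": -0.3},
    {"x": 0,"y": 0,"z": 0,"ax": 0,"ay": 0,"az": 0,"gripper": -0.3},
  ],
)

```text
t: 7.65
tcp_pos: [0.6558, -0.0637, 0.3274]
tcp_rot: [3.14, -0.003, -2.553]
wrist_force: [-1.4, 0.7, -1.2]
finger_gap: 0.349
```

```bash
python3 - <<'E'
from h import *
for n in('wrist','scene'): im,d,c,s=cam(n,n+'3.png')
s=ctrl.read_state();print(s['joint_pos'].round(2),s['tcp_pos'],s['tcp_rot'],s['wrist_force'],s['finger_gap'])
E
```

```text
[-0.35  0.49  0.66  1.12 -0.3   1.62  2.39] [ 0.65293023 -0.0676829   0.33007917] [-3.14097060e+00 -1.76354189e-03 -2.56124463e+00] [-0.06795304 -0.44117928 -0.12405256] 0.3534704049215884
```

View pics/wrist3.png

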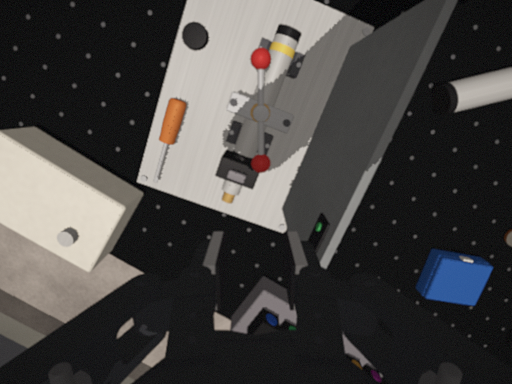

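View pics/scene3.png

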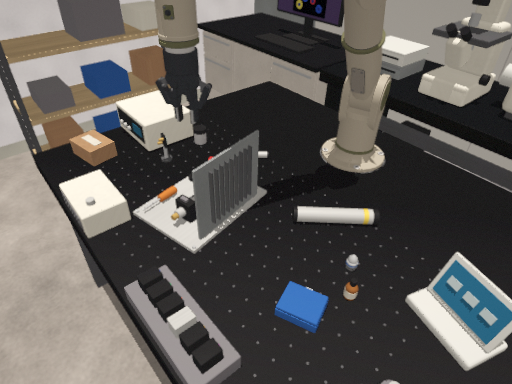

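```bash
python3 - <<'E'
from h import *
from m import Rm
im,d,c,s=load('wrist'); s['tcp_pos']=np.array(s['tcp_pos'])
t=np.array([.5978,-.0950])
def mod(p): p=np.array(p); return np.r_[Rm.T@(p[:2]-t),p[2]].round(4)
b,g,r=[im[...,i].astype(int) for i in range(3)]
mk=((r>110)&(g<60)&(b<60)).astype(np.uint8); mk[220:]=0
n,l,st,ce=cv2.connectedComponentsWithStats(mk); P=cloud('wrist',d,c,s); bs=[]
for i in range(1,n):
    if st[i,4]>60:
        w=atz('wrist',ce[i],.132,c,s)[0]; bs.append(w); print(ce[i],st[i],w.round(4),mod(w), 'depthtop',np.nanpercentile(P[l==i][:,2],98).round(4))
ctr=(bs[0]+bs[1])/2; v=bs[1]-bs[0]; print('ctr',ctr,'sep',np.hypot(*v[:2]),'ang world',np.degrees(np.arctan2(v[1],v[0])))
for nm,uv,z in(('cornerNR',(372,28),.012),('FL',(288,232),.012),('FR',(138,181),.012),('tube rear top',(289,27),.061)):
    print(nm,mod(atz('wrist',[uv],z,c,s)[0]))
cv2.imwrite('pics/wz3.png',cv2.resize(im[0:250,190:330],None,fx=3,fy=3,interpolation=cv2.INTER_CUBIC)[:600] if 0 else cv2.resize(im[10:210,190:330],None,fx=3,fy=3,interpolation=cv2.INTER_CUBIC))
E
```

```text
[260.78651685  58.29213483] [252  48  18  21 267] [ 0.5519 -0.1254  0.132 ] [-0.0516 -0.0193  0.132 ] depthtop 0.1457
[260.55609756 162.30731707] [253 155  17  17 205] [ 0.6436 -0.0639  0.132 ] [0.0517 0.02   0.132 ] depthtop 0.1461
ctr [ 0.59777258 -0.0946468   0.132     ] sep 0.11044852648864374 ang world 33.88729543069413
cornerNR [-0.1624  0.1082  0.012 ]
FL [0.1667 0.1162 0.012 ]
FR [ 0.1696 -0.1426  0.012 ]
tube rear top [-0.1082 -0.0019  0.061 ]
```

View pics/wz3.png

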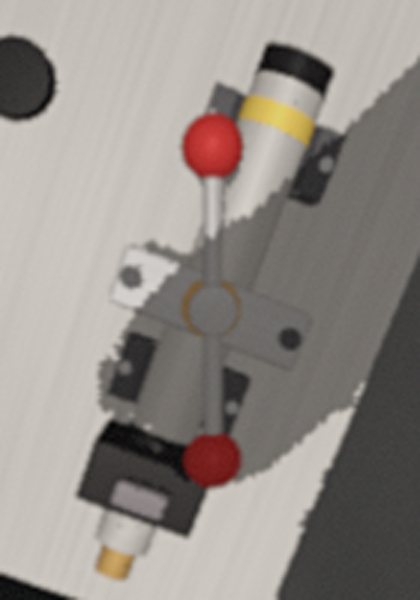

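>>> step_arm(
  series=[
    {"x": -0.009,"y": 0.004,"z": -0.04,"ax": 0,"ay": 0,"az": 0.5,"gripper": -0.3},
    {"x": 0,"y": 0,"z": -0.04,"ax": 0,"ay": 0,"az": 0,"gripper": -0.3},
    {"x": 0,"y": 0,"z": -0.03,"ax": 0,"ay": 0,"az": 0,"gripper": -0.3},
    {"x": 0,"y": 0,"z": -0.02,"ax": 0,"ay": 0,"az": 0,"gripper": -0.3},
    {"x": 0,"y": 0,"z": -0.01,"ax": 0,"ay": 0,"az": 0,"gripper": -0.3},
    {"x": 0,"y": 0,"z": 0,"ax": 0,"ay": 0,"az": 0,"gripper": -0.3},
  ],
)

```text
t: 8.35
tcp_pos: [0.6423, -0.0643, 0.1911]
tcp_rot: [3.141, -0.0, -2.554]
wrist_force: [-0.0, 0.5, 0.4]
finger_gap: 0.35
```

```bash
python3 - <<'E'
from h import *
for n in('wrist',): im,d,c,s=cam(n,n+'4.png')
s=ctrl.read_state();print(s['joint_pos'].round(2),s['tcp_pos'],s['tcp_rot'],s['wrist_force'],s['finger_gap'])
E
```

```text
[-0.38  0.51  0.64  1.4  -0.31  1.32  2.43] [ 0.64303836 -0.06436153  0.19236559] [-3.14098074e+00  9.29132519e-04 -2.55377290e+00] [0.65516177 0.25544372 0.62183837] 0.347008507750144
```

View pics/wrist4.png

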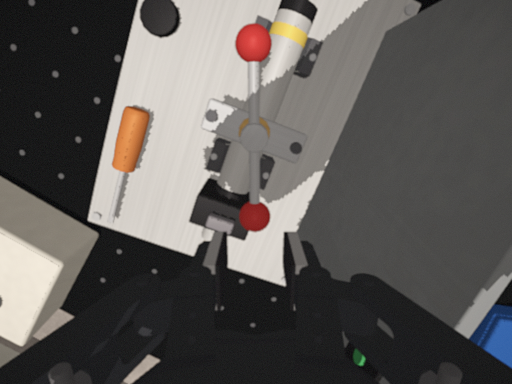

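```bash
python3 - <<'E'
from h import *
im,d,c,s=load('wrist')
b,g,r=[im[...,i].astype(int) for i in range(3)]
mk=((r>110)&(g<60)&(b<60)).astype(np.uint8); mk[240:]=0
n,l,st,ce=cv2.connectedComponentsWithStats(mk); bs=[]
for i in range(1,n):
    if st[i,4]>60: 
        for z in(.131,.134): print(z,atz('wrist',ce[i],z,c,s)[0].round(4))
E
```

```text
0.131 [ 0.5522 -0.1249  0.131 ]
0.134 [ 0.5527 -0.1246  0.134 ]
0.131 [ 0.6453 -0.0632  0.131 ]
0.134 [ 0.6443 -0.0639  0.134 ]
```

>>> step_arm(
  series=[
    {"x": 0,"y": 0,"z": -0.025,"ax": 0,"ay": 0,"az": 0,"gripper": -0.3},
    {"x": 0,"y": 0,"z": -0.025,"ax": 0,"ay": 0,"az": 0,"gripper": -0.3},
    {"x": 0,"y": 0,"z": -0.015,"ax": 0,"ay": 0,"az": 0,"gripper": -0.3},
    {"x": 0,"y": 0,"z": 0,"ax": 0,"ay": 0,"az": 0,"gripper": -0.3},
  ],
)

```text
t: 8.8
tcp_pos: [0.6424, -0.0637, 0.1253]
tcp_rot: [3.14, -0.002, -2.553]
wrist_force: [0.3, 0.8, -0.1]
finger_gap: 0.352
```

```bash
cat > arc.py <<'E'
import numpy as np,sys,json
from h import ctrl
C=np.array([.598,-.0945])
# args: start_angle, step_deg, n
def rows(n,step,r=.055,skipz=False):
    s=ctrl.read_state(); p=s['tcp_pos']; a0=np.degrees(np.arctan2(p[1]-C[1],p[0]-C[0]))
    yaw=np.degrees(s['tcp_rot'][2]); print('a0',a0,'r',np.hypot(p[0]-C[0],p[1]-C[1]),'z',p[2],'yaw err',(yaw-a0+90)%180-90,'q7',s['joint_pos'][6],'q',s['joint_pos'].round(2))
    q=p[:2].copy(); out=[]
    for k in range(1,n+1):
        a=np.radians(a0-step*k); t=C+r*np.array([np.cos(a),np.sin(a)])
        dx=np.round(t-q,4); q=q+dx
        out.append({"x":dx[0],"y":dx[1],"z":-round(step*8e-3/360,4),"ax":0,"ay":0,"az":-step,"gripper":-0.3})
    print(json.dumps(out))
def M():
    s=ctrl.read_state(); p=s['tcp_pos']; a=np.arctan2(p[1]-C[1],p[0]-C[0]); f=s['wrist_force']
    print('a',np.degrees(a),'r',np.hypot(p[0]-C[0],p[1]-C[1]),'z',p[2],'Ftan(ccw+)',-np.sin(a)*f[0]+np.cos(a)*f[1],'Frad',np.cos(a)*f[0]+np.sin(a)*f[1],'Fz',f[2],'gap',s['finger_gap'])
if __name__=='__main__':
    if len(sys.argv)>2: rows(int(sys.argv[1]),float(sys.argv[2]))
    else: M()
E
python3 arc.py; python3 arc.py 6 5
```

```text
a 34.67678688337845 r 0.05404747653553712 z 0.12527538145482237 Ftan(ccw+) 0.48194924869683003 Frad 0.752860856983955 Fz -0.09241834630463076 gap 0.3520407551290087
a0 34.67678688337845 r 0.05404747653553712 z 0.12527538145482237 yaw err -0.9554783981571688 q7 2.449608947711215 q [-0.37  0.56  0.61  1.48 -0.34  1.2   2.45]
[{"x": 0.0033, "y": -0.0035, "z": -0.0001, "ax": 0, "ay": 0, "az": -5.0, "gripper": -0.3}, {"x": 0.0022, "y": -0.0043, "z": -0.0001, "ax": 0, "ay": 0, "az": -5.0, "gripper": -0.3}, {"x": 0.0018, "y": -0.0044, "z": -0.0001, "ax": 0, "ay": 0, "az": -5.0, "gripper": -0.3}, {"x": 0.0015, "y": -0.0046, "z": -0.0001, "ax": 0, "ay": 0, "az": -5.0, "gripper": -0.3}, {"x": 0.001, "y": -0.0047, "z": -0.0001, "ax": 0, "ay": 0, "az": -5.0, "gripper": -0.3}, {"x": 0.0006, "y": -0.0048, "z": -0.0001, "ax": 0, "ay": 0, "az": -5.0, "gripper": -0.3}]
```

>>> step_arm(
  series=[
    {"x": 0.0033,"y": -0.0035,"z": -0.0001,"ax": 0,"ay": 0,"az": -5.0,"gripper": -0.3},
    {"x": 0.0022,"y": -0.0043,"z": -0.0001,"ax": 0,"ay": 0,"az": -5.0,"gripper": -0.3},
    {"x": 0.0018,"y": -0.0044,"z": -0.0001,"ax": 0,"ay": 0,"az": -5.0,"gripper": -0.3},
    {"x": 0.0015,"y": -0.0046,"z": -0.0001,"ax": 0,"ay": 0,"az": -5.0,"gripper": -0.3},
    {"x": 0.001,"y": -0.0047,"z": -0.0001,"ax": 0,"ay": 0,"az": -5.0,"gripper": -0.3},
    {"x": 0.0006,"y": -0.0048,"z": -0.0001,"ax": 0,"ay": 0,"az": -5.0,"gripper": -0.3},
  ],
)

```text
t: 9.4
tcp_pos: [0.6541, -0.0895, 0.1274]
tcp_rot: [3.141, 0.001, -3.079]
wrist_force: [-1.6, 2.6, -1.1]
finger_gap: 0.348
```

```bash
python3 arc.py; python3 arc.py 12 6
```

```text
a 5.066484602249881 r 0.05635424907837917 z 0.12737371872438666 Ftan(ccw+) 2.7303871990808304 Frad -1.4106630192015879 Fz -1.0768248379896275 gap 0.34845630915042775
a0 5.066484602249881 r 0.05635424907837917 z 0.12737371872438666 yaw err -1.4859038102946442 q7 2.0145471120810834 q [-0.39  0.62  0.73  1.44 -0.42  1.24  2.01]
[{"x": -0.0011, "y": -0.0059, "z": -0.0001, "ax": 0, "ay": 0, "az": -6.0, "gripper": -0.3}, {"x": -0.0004, "y": -0.0057, "z": -0.0001, "ax": 0, "ay": 0, "az": -6.0, "gripper": -0.3}, {"x": -0.001, "y": -0.0057, "z": -0.0001, "ax": 0, "ay": 0, "az": -6.0, "gripper": -0.3}, {"x": -0.0016, "y": -0.0055, "z": -0.0001, "ax": 0, "ay": 0, "az": -6.0, "gripper": -0.3}, {"x": -0.0022, "y": -0.0054, "z": -0.0001, "ax": 0, "ay": 0, "az": -6.0, "gripper": -0.3}, {"x": -0.0027, "y": -0.005, "z": -0.0001, "ax": 0, "ay": 0, "az": -6.0, "gripper": -0.3}, {"x": -0.0032, "y": -0.0048, "z": -0.0001, "ax": 0, "ay": 0, "az": -6.0, "gripper": -0.3}, {"x": -0.0037, "y": -0.0044, "z": -0.0001, "ax": 0, "ay": 0, "az": -6.0, "gripper": -0.3}, {"x": -0.0041, "y": -0.004, "z": -0.0001, "ax": 0, "ay": 0, "az": -6.0, "gripper": -0.3}, {"x": -0.0045, "y": -0.0036, "z": -0.0001, "ax": 0, "ay": 0, "az": -6.0, "gripper": -0.3}, {"x": -0.0049, "y": -0.003, "z": -0.0001, "ax": 0, "ay": 0, "az": -6.0, "gripper": -0.3}, {"x": -0.0052, "y": -0.0026, "z": -0.0001, "ax": 0, "ay": 0, "az": -6.0, "gripper": -0.3}]
```

>>> step_arm(
  series=[
    {"x": -0.0011,"y": -0.0059,"z": -0.0001,"ax": 0,"ay": 0,"az": -6.0,"gripper": -0.3},
    {"x": -0.0004,"y": -0.0057,"z": -0.0001,"ax": 0,"ay": 0,"az": -6.0,"gripper": -0.3},
    {"x": -0.001,"y": -0.0057,"z": -0.0001,"ax": 0,"ay": 0,"az": -6.0,"gripper": -0.3},
    {"x": -0.0016,"y": -0.0055,"z": -0.0001,"ax": 0,"ay": 0,"az": -6.0,"gripper": -0.3},
    {"x": -0.0022,"y": -0.0054,"z": -0.0001,"ax": 0,"ay": 0,"az": -6.0,"gripper": -0.3},
    {"x": -0.0027,"y": -0.005,"z": -0.0001,"ax": 0,"ay": 0,"az": -6.0,"gripper": -0.3},
  ],
)

```text
t: 10.0
tcp_pos: [0.6463, -0.1223, 0.1271]
tcp_rot: [3.139, 0.002, 2.576]
wrist_force: [3.5, 2.6, -2.5]
finger_gap: 0.348
```

```bash
python3 arc.py; python3 arc.py 12 6
```

```text
a -29.97709822892431 r 0.055710887329251564 z 0.12705376882004774 Ftan(ccw+) 3.9471909525880964 Frad 1.7204070560602875 Fz -2.5349135097141113 gap 0.34849383497207714
a0 -29.97709822892431 r 0.055710887329251564 z 0.12705376882004774 yaw err -2.4286490990224365 q7 1.5034901896680795 q [-0.42  0.66  0.87  1.46 -0.52  1.26  1.5 ]
[{"x": -0.0037, "y": -0.0045, "z": -0.0001, "ax": 0, "ay": 0, "az": -6.0, "gripper": -0.3}, {"x": -0.0037, "y": -0.0044, "z": -0.0001, "ax": 0, "ay": 0, "az": -6.0, "gripper": -0.3}, {"x": -0.004, "y": -0.0041, "z": -0.0001, "ax": 0, "ay": 0, "az": -6.0, "gripper": -0.3}, {"x": -0.0045, "y": -0.0036, "z": -0.0001, "ax": 0, "ay": 0, "az": -6.0, "gripper": -0.3}, {"x": -0.0048, "y": -0.0032, "z": -0.0001, "ax": 0, "ay": 0, "az": -6.0, "gripper": -0.3}, {"x": -0.0052, "y": -0.0026, "z": -0.0001, "ax": 0, "ay": 0, "az": -6.0, "gripper": -0.3}, {"x": -0.0053, "y": -0.0021, "z": -0.0001, "ax": 0, "ay": 0, "az": -6.0, "gripper": -0.3}, {"x": -0.0056, "y": -0.0015, "z": -0.0001, "ax": 0, "ay": 0, "az": -6.0, "gripper": -0.3}, {"x": -0.0057, "y": -0.0009, "z": -0.0001, "ax": 0, "ay": 0, "az": -6.0, "gripper": -0.3}, {"x": -0.0057, "y": -0.0003, "z": -0.0001, "ax": 0, "ay": 0, "az": -6.0, "gripper": -0.3}, {"x": -0.0058, "y": 0.0003, "z": -0.0001, "ax": 0, "ay": 0, "az": -6.0, "gripper": -0.3}, {"x": -0.0057, "y": 0.0009, "z": -0.0001, "ax": 0, "ay": 0, "az": -6.0, "gripper": -0.3}]
```

>>> step_arm(
  series=[
    {"x": -0.0037,"y": -0.0045,"z": -0.0001,"ax": 0,"ay": 0,"az": -6.0,"gripper": -0.3},
    {"x": -0.0037,"y": -0.0044,"z": -0.0001,"ax": 0,"ay": 0,"az": -6.0,"gripper": -0.3},
    {"x": -0.004,"y": -0.0041,"z": -0.0001,"ax": 0,"ay": 0,"az": -6.0,"gripper": -0.3},
    {"x": -0.0045,"y": -0.0036,"z": -0.0001,"ax": 0,"ay": 0,"az": -6.0,"gripper": -0.3},
    {"x": -0.0048,"y": -0.0032,"z": -0.0001,"ax": 0,"ay": 0,"az": -6.0,"gripper": -0.3},
    {"x": -0.0052,"y": -0.0026,"z": -0.0001,"ax": 0,"ay": 0,"az": -6.0,"gripper": -0.3},
    {"x": -0.0053,"y": -0.0021,"z": -0.0001,"ax": 0,"ay": 0,"az": -6.0,"gripper": -0.3},
    {"x": -0.0056,"y": -0.0015,"z": -0.0001,"ax": 0,"ay": 0,"az": -6.0,"gripper": -0.3},
  ],
)

```text
t: 10.8
tcp_pos: [0.6094, -0.1491, 0.1263]
tcp_rot: [3.138, 0.0, 1.738]
wrist_force: [3.8, 0.9, -3.0]
finger_gap: 0.354
```

```bash
python3 arc.py; python3 arc.py 8 5
```

```text
a -78.20433549907148 r 0.0557754722339026 z 0.126326423109842 Ftan(ccw+) 3.8703892231191075 Frad -0.14852780626486284 Fz -3.00911555037443 gap 0.3539902754351509
a0 -78.20433549907148 r 0.0557754722339026 z 0.126326423109842 yaw err -2.2302776782152023 q7 0.8161508507551156 q [-0.52  0.69  1.07  1.56 -0.63  1.27  0.82]
[{"x": -0.0049, "y": -0.0, "z": -0.0001, "ax": 0, "ay": 0, "az": -5.0, "gripper": -0.3}, {"x": -0.0048, "y": -0.0004, "z": -0.0001, "ax": 0, "ay": 0, "az": -5.0, "gripper": -0.3}, {"x": -0.0048, "y": 0.0001, "z": -0.0001, "ax": 0, "ay": 0, "az": -5.0, "gripper": -0.3}, {"x": -0.0048, "y": 0.0005, "z": -0.0001, "ax": 0, "ay": 0, "az": -5.0, "gripper": -0.3}, {"x": -0.0047, "y": 0.0009, "z": -0.0001, "ax": 0, "ay": 0, "az": -5.0, "gripper": -0.3}, {"x": -0.0046, "y": 0.0013, "z": -0.0001, "ax": 0, "ay": 0, "az": -5.0, "gripper": -0.3}, {"x": -0.0045, "y": 0.0016, "z": -0.0001, "ax": 0, "ay": 0, "az": -5.0, "gripper": -0.3}, {"x": -0.0043, "y": 0.0021, "z": -0.0001, "ax": 0, "ay": 0, "az": -5.0, "gripper": -0.3}]
```

>>> step_arm(
  series=[
    {"x": -0.0049,"y": 0,"z": -0.0001,"ax": 0,"ay": 0,"az": -5.0,"gripper": -0.3},
    {"x": -0.0048,"y": -0.0004,"z": -0.0001,"ax": 0,"ay": 0,"az": -5.0,"gripper": -0.3},
    {"x": -0.0048,"y": 0.0001,"z": -0.0001,"ax": 0,"ay": 0,"az": -5.0,"gripper": -0.3},
    {"x": -0.0048,"y": 0.0005,"z": -0.0001,"ax": 0,"ay": 0,"az": -5.0,"gripper": -0.3},
    {"x": -0.0047,"y": 0.0009,"z": -0.0001,"ax": 0,"ay": 0,"az": -5.0,"gripper": -0.3},
  ],
)

```text
t: 11.3
tcp_pos: [0.5853, -0.1487, 0.1259]
tcp_rot: [3.138, -0.0, 1.301]
wrist_force: [2.9, -2.1, -2.5]
finger_gap: 0.353
```

```bash
python3 arc.py; python3 arc.py 8 5
```

```text
a -103.19868452559194 r 0.05564642434888126 z 0.1259303999483459 Ftan(ccw+) 3.3008389711450734 Frad 1.406992235488148 Fz -2.456294741066094 gap 0.352687178256197
a0 -103.19868452559194 r 0.05564642434888126 z 0.1259303999483459 yaw err -2.2317124059030675 q7 0.447338476603571 q [-0.6   0.71  1.19  1.63 -0.68  1.28  0.45]
[{"x": -0.0045, "y": 0.0019, "z": -0.0001, "ax": 0, "ay": 0, "az": -5.0, "gripper": -0.3}, {"x": -0.0045, "y": 0.0017, "z": -0.0001, "ax": 0, "ay": 0, "az": -5.0, "gripper": -0.3}, {"x": -0.0043, "y": 0.0021, "z": -0.0001, "ax": 0, "ay": 0, "az": -5.0, "gripper": -0.3}, {"x": -0.0041, "y": 0.0025, "z": -0.0001, "ax": 0, "ay": 0, "az": -5.0, "gripper": -0.3}, {"x": -0.0039, "y": 0.0028, "z": -0.0001, "ax": 0, "ay": 0, "az": -5.0, "gripper": -0.3}, {"x": -0.0036, "y": 0.0031, "z": -0.0001, "ax": 0, "ay": 0, "az": -5.0, "gripper": -0.3}, {"x": -0.0034, "y": 0.0034, "z": -0.0001, "ax": 0, "ay": 0, "az": -5.0, "gripper": -0.3}, {"x": -0.003, "y": 0.0037, "z": -0.0001, "ax": 0, "ay": 0, "az": -5.0, "gripper": -0.3}]
```

>>> step_arm(
  series=[
    {"x": -0.0045,"y": 0.0019,"z": -0.0001,"ax": 0,"ay": 0,"az": -5.0,"gripper": -0.3},
    {"x": -0.0045,"y": 0.0017,"z": -0.0001,"ax": 0,"ay": 0,"az": -5.0,"gripper": -0.3},
    {"x": -0.0043,"y": 0.0021,"z": -0.0001,"ax": 0,"ay": 0,"az": -5.0,"gripper": -0.3},
    {"x": -0.0041,"y": 0.0025,"z": -0.0001,"ax": 0,"ay": 0,"az": -5.0,"gripper": -0.3},
  ],
)

```text
t: 11.7
tcp_pos: [0.5677, -0.1409, 0.1255]
tcp_rot: [3.138, -0.001, 0.952]
wrist_force: [1.5, -3.9, -1.2]
finger_gap: 0.347
```

```bash
python3 arc.py; python3 arc.py 8 5
```

```text
a -123.17593786268786 r 0.05541655325700823 z 0.1255261679995461 Ftan(ccw+) 3.382736498023168 Frad 2.461866040001324 Fz -1.1870847810403509 gap 0.34744668339515694
a0 -123.17593786268786 r 0.05541655325700823 z 0.1255261679995461 yaw err -2.2800665027683635 q7 0.1440423492146968 q [-0.67  0.73  1.28  1.68 -0.73  1.29  0.14]
[{"x": -0.0037, "y": 0.0031, "z": -0.0001, "ax": 0, "ay": 0, "az": -5.0, "gripper": -0.3}, {"x": -0.0036, "y": 0.0032, "z": -0.0001, "ax": 0, "ay": 0, "az": -5.0, "gripper": -0.3}, {"x": -0.0034, "y": 0.0034, "z": -0.0001, "ax": 0, "ay": 0, "az": -5.0, "gripper": -0.3}, {"x": -0.003, "y": 0.0037, "z": -0.0001, "ax": 0, "ay": 0, "az": -5.0, "gripper": -0.3}, {"x": -0.0027, "y": 0.004, "z": -0.0001, "ax": 0, "ay": 0, "az": -5.0, "gripper": -0.3}, {"x": -0.0024, "y": 0.0042, "z": -0.0001, "ax": 0, "ay": 0, "az": -5.0, "gripper": -0.3}, {"x": -0.0019, "y": 0.0043, "z": -0.0001, "ax": 0, "ay": 0, "az": -5.0, "gripper": -0.3}, {"x": -0.0016, "y": 0.0046, "z": -0.0001, "ax": 0, "ay": 0, "az": -5.0, "gripper": -0.3}]
```

>>> step_arm(
  series=[
    {"x": -0.0037,"y": 0.0031,"z": -0.0001,"ax": 0,"ay": 0,"az": -5.0,"gripper": -0.3},
    {"x": -0.0036,"y": 0.0032,"z": -0.0001,"ax": 0,"ay": 0,"az": -5.0,"gripper": -0.3},
    {"x": -0.0034,"y": 0.0034,"z": -0.0001,"ax": 0,"ay": 0,"az": -5.0,"gripper": -0.3},
    {"x": -0.003,"y": 0.0037,"z": -0.0001,"ax": 0,"ay": 0,"az": -5.0,"gripper": -0.3},
    {"x": -0.0027,"y": 0.004,"z": -0.0001,"ax": 0,"ay": 0,"az": -5.0,"gripper": -0.3},
    {"x": -0.0024,"y": 0.0042,"z": -0.0001,"ax": 0,"ay": 0,"az": -5.0,"gripper": -0.3},
  ],
)

```text
t: 12.3
tcp_pos: [0.5484, -0.1194, 0.1248]
tcp_rot: [3.14, -0.002, 0.428]
wrist_force: [-0.4, -4.5, -1.2]
finger_gap: 0.349
```

```bash
python3 arc.py; python3 arc.py 2 -4
```

```text
a -153.3229214527144 r 0.055537063438451675 z 0.12477061810789904 Ftan(ccw+) 3.8228715194261924 Frad 2.3966979746507198 Fz -1.227979386239029 gap 0.3492593083138657
a0 -153.3229214527144 r 0.055537063438451675 z 0.12477061810789904 yaw err -2.161756118340179 q7 -0.3255777951025143 q [-0.78  0.8   1.42  1.75 -0.82  1.34 -0.33]
[{"x": 0.0023, "y": -0.0031, "z": 0.0001, "ax": 0, "ay": 0, "az": 4.0, "gripper": -0.3}, {"x": 0.0021, "y": -0.0033, "z": 0.0001, "ax": 0, "ay": 0, "az": 4.0, "gripper": -0.3}]
```

>>> step_arm(
  series=[
    {"x": 0.0023,"y": -0.0031,"z": 0,"ax": 0,"ay": 0,"az": 2,"gripper": -0.3},
    {"x": 0,"y": 0,"z": 0,"ax": 0,"ay": 0,"az": 0,"gripper": -0.3},
    {"x": 0,"y": 0,"z": 0,"ax": 0,"ay": 0,"az": 0,"gripper": -0.3},
  ],
)

```text
t: 12.6
tcp_pos: [0.5506, -0.1214, 0.1239]
tcp_rot: [3.142, -0.002, 0.467]
wrist_force: [-0.6, -0.0, 0.2]
finger_gap: 0.35
```

```bash
python3 arc.py
```

```text
a -150.40464211923336 r 0.05450829505835924 z 0.12385149800844121 Ftan(ccw+) -0.2509555531183195 Frad 0.5113074935906444 Fz 0.16321337859952856 gap 0.3501142770274534
```

>>> step_arm(
  series=[
    {"x": 0,"y": 0,"z": 0.02,"ax": 0,"ay": 0,"az": 0,"gripper": -0.3},
    {"x": 0,"y": 0,"z": 0.04,"ax": 0,"ay": 0,"az": 0,"gripper": -0.3},
    {"x": 0,"y": 0,"z": 0.045,"ax": 0,"ay": 0,"az": 0,"gripper": -0.3},
    {"x": 0,"y": 0,"z": 0.045,"ax": 0,"ay": 0,"az": 0,"gripper": -0.3},
    {"x": 0,"y": 0,"z": 0.045,"ax": 0,"ay": 0,"az": 8,"gripper": -0.3},
    {"x": 0.008,"y": 0,"z": 0,"ax": 0,"ay": 0,"az": 8,"gripper": -0.3},
    {"x": 0.008,"y": 0,"z": 0,"ax": 0,"ay": 0,"az": 8,"gripper": -0.3},
    {"x": 0.008,"y": 0,"z": 0,"ax": 0,"ay": 0,"az": 8,"gripper": -0.3},
    {"x": 0.008,"y": 0,"z": 0,"ax": 0,"ay": 0,"az": 8,"gripper": -0.3},
    {"x": 0.008,"y": 0,"z": 0,"ax": 0,"ay": 0,"az": 8,"gripper": -0.3},
    {"x": 0.008,"y": 0,"z": 0,"ax": 0,"ay": 0,"az": 8,"gripper": -0.3},
    {"x": 0.008,"y": 0,"z": 0,"ax": 0,"ay": 0,"az": 8,"gripper": -0.3},
  ],
)

```text
t: 13.8
tcp_pos: [0.6061, -0.1216, 0.3185]
tcp_rot: [3.141, -0.0, 1.589]
wrist_force: [-0.4, -0.2, -0.4]
finger_gap: 0.352
```

>>> step_arm(
  series=[
    {"x": 0.008,"y": 0.004,"z": 0,"ax": 0,"ay": 0,"az": 8,"gripper": -0.3},
    {"x": 0.008,"y": 0.004,"z": 0,"ax": 0,"ay": 0,"az": 8,"gripper": -0.3},
    {"x": 0.008,"y": 0.004,"z": 0,"ax": 0,"ay": 0,"az": 8,"gripper": -0.3},
    {"x": 0.008,"y": 0.004,"z": 0,"ax": 0,"ay": 0,"az": 8,"gripper": -0.3},
    {"x": 0.008,"y": 0.004,"z": 0,"ax": 0,"ay": 0,"az": 8,"gripper": -0.3},
    {"x": 0.006,"y": 0.005,"z": 0,"ax": 0,"ay": 0,"az": 8,"gripper": -0.3},
    {"x": 0,"y": 0.006,"z": 0,"ax": 0,"ay": 0,"az": 8,"gripper": -0.3},
    {"x": 0,"y": 0.006,"z": 0,"ax": 0,"ay": 0,"az": 8,"gripper": -0.3},
    {"x": 0,"y": 0.006,"z": 0,"ax": 0,"ay": 0,"az": 8,"gripper": -0.3},
    {"x": 0,"y": 0.006,"z": 0,"ax": 0,"ay": 0,"az": 8,"gripper": -0.3},
    {"x": 0,"y": 0.005,"z": 0,"ax": 0,"ay": 0,"az": 8,"gripper": -0.3},
    {"x": 0,"y": 0,"z": 0,"ax": 0,"ay": 0,"az": 8,"gripper": -0.3},
  ],
)

```text
t: 15.0
tcp_pos: [0.6519, -0.0666, 0.3184]
tcp_rot: [3.141, 0.001, -3.018]
wrist_force: [-0.1, 0.2, -0.6]
finger_gap: 0.349
```

```bash
cat > balls.py <<'E'
from h import *
import sys
im,d,c,s=cam('wrist',sys.argv[1])
b,g,r=[im[...,i].astype(int) for i in range(3)]
mk=((r>90)&(g<60)&(b<60)&(r>2.5*g)).astype(np.uint8); mk[240:]=0
n,l,st,ce=cv2.connectedComponentsWithStats(mk); 
q=[ce[i] for i in range(1,n) if st[i,4]>90]; print(q)
for z in(.127,.129,.131):
    w=[atz('wrist',k,z,c,s)[0] for k in q]; v=w[1]-w[0]; print(z,np.round(w,4).tolist(),'sep',np.hypot(*v[:2]).round(4),'ctr',((w[0]+w[1])/2).round(4),'ang',np.degrees(np.arctan2(v[1],v[0])))
s=ctrl.read_state();print(s['t'],s['joint_pos'].round(2),s['tcp_pos'],s['tcp_rot'],s['wrist_force'])
E
python3 balls.py wrist5.png
```

```text
[array([214.19354839,  70.31612903]), array([255.04016064, 166.89558233])]
0.127 [[0.5502, -0.1219, 0.127], [0.6469, -0.0669, 0.127]] sep 0.1112 ctr [ 0.5986 -0.0944  0.127 ] ang 29.630603920781393
0.129 [[0.5504, -0.1216, 0.129], [0.6465, -0.067, 0.129]] sep 0.1105 ctr [ 0.5984 -0.0943  0.129 ] ang 29.63060392078139
0.131 [[0.5506, -0.1213, 0.131], [0.6461, -0.067, 0.131]] sep 0.1099 ctr [ 0.5983 -0.0942  0.131 ] ang 29.63060392078139
15.05 [-0.41  0.51  0.77  1.16 -0.35  1.6   1.98] [ 0.65183541 -0.06723981  0.31854008] [-3.14151861e+00  7.11154157e-04 -3.00990470e+00] [-0.37003899 -0.38185084  0.59524389]
```

View pics/wrist5.png

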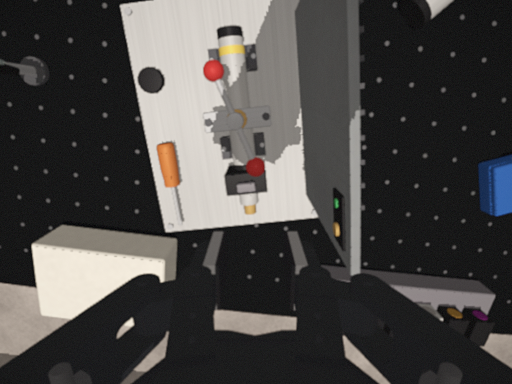

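>>> step_arm(
  series=[
    {"x": -0.005,"y": 0,"z": -0.02,"ax": 0,"ay": 0,"az": 8,"gripper": -0.3},
    {"x": 0,"y": 0,"z": -0.03,"ax": 0,"ay": 0,"az": 8,"gripper": -0.3},
    {"x": 0,"y": 0,"z": -0.04,"ax": 0,"ay": 0,"az": 6,"gripper": -0.3},
    {"x": 0,"y": 0,"z": -0.035,"ax": 0,"ay": 0,"az": 0,"gripper": -0.3},
    {"x": 0,"y": 0,"z": 0,"ax": 0,"ay": 0,"az": 0,"gripper": -0.3},
  ],
)

```text
t: 15.55
tcp_pos: [0.6441, -0.0669, 0.188]
tcp_rot: [3.137, -0.007, -2.644]
wrist_force: [0.0, 0.4, 0.8]
finger_gap: 0.35
```

```bash
python3 balls.py wrist6.png
```

```text
[array([248.57438017,  45.87603306]), array([252.79487179, 216.47209653])]
0.127 [[0.5504, -0.1221, 0.127], [0.6474, -0.0666, 0.127]] sep 0.1118 ctr [ 0.5989 -0.0943  0.127 ] ang 29.77297590946352
0.129 [[0.5507, -0.1219, 0.129], [0.6467, -0.0669, 0.129]] sep 0.1106 ctr [ 0.5987 -0.0944  0.129 ] ang 29.77297590946355
0.131 [[0.551, -0.1217, 0.131], [0.6461, -0.0673, 0.131]] sep 0.1095 ctr [ 0.5985 -0.0945  0.131 ] ang 29.77297590946352
15.6 [-0.39  0.53  0.67  1.39 -0.33  1.34  2.36] [ 0.64561367 -0.06739273  0.1914229 ] [ 3.13945523 -0.00353754 -2.64321148] [0.28564597 0.00957986 0.69880841]
```

View pics/wrist6.png

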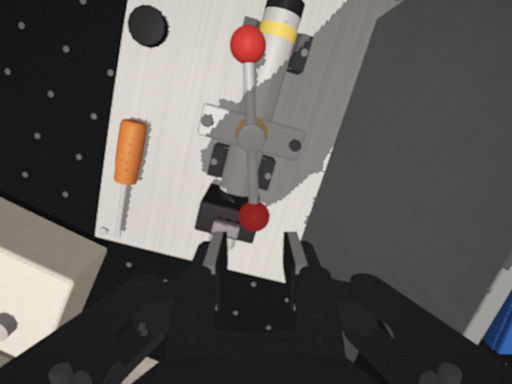

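>>> step_arm(
  series=[
    {"x": 0.001,"y": 0,"z": -0.025,"ax": 0,"ay": 0,"az": 0,"gripper": -0.3},
    {"x": 0,"y": 0,"z": -0.025,"ax": 0,"ay": 0,"az": 0,"gripper": -0.3},
    {"x": 0,"y": 0,"z": -0.017,"ax": 0,"ay": 0,"az": 0,"gripper": -0.3},
    {"x": 0,"y": 0,"z": 0,"ax": 0,"ay": 0,"az": 0,"gripper": -0.3},
    {"x": 0,"y": 0,"z": 0,"ax": 0,"ay": 0,"az": 0,"gripper": -0.3},
  ],
)

```text
t: 16.1
tcp_pos: [0.6491, -0.068, 0.1283]
tcp_rot: [-3.14, 0.002, -2.641]
wrist_force: [-0.2, 0.3, 0.5]
finger_gap: 0.35
```

```bash
sed -i 's/^C=.*/C=np.array([.5985,-.0944])/' arc.py; python3 arc.py; python3 arc.py 8 2
```

```text
a 27.531746478372746 r 0.05702449216740582 z 0.1283234043888965 Ftan(ccw+) 0.3273928664727384 Frad -0.0073660826742130425 Fz 0.5133814444150089 gap 0.34993315395251134
a0 27.531746478372746 r 0.05702449216740582 z 0.1283234043888965 yaw err 1.125887112852837 q7 2.381692881887754 q [-0.38  0.58  0.65  1.47 -0.36  1.21  2.38]
[{"x": -0.0009, "y": -0.0027, "z": -0.0, "ax": 0, "ay": 0, "az": -2.0, "gripper": -0.3}, {"x": 0.0008, "y": -0.0017, "z": -0.0, "ax": 0, "ay": 0, "az": -2.0, "gripper": -0.3}, {"x": 0.0007, "y": -0.0018, "z": -0.0, "ax": 0, "ay": 0, "az": -2.0, "gripper": -0.3}, {"x": 0.0007, "y": -0.0018, "z": -0.0, "ax": 0, "ay": 0, "az": -2.0, "gripper": -0.3}, {"x": 0.0006, "y": -0.0018, "z": -0.0, "ax": 0, "ay": 0, "az": -2.0, "gripper": -0.3}, {"x": 0.0005, "y": -0.0018, "z": -0.0, "ax": 0, "ay": 0, "az": -2.0, "gripper": -0.3}, {"x": 0.0005, "y": -0.0019, "z": -0.0, "ax": 0, "ay": 0, "az": -2.0, "gripper": -0.3}, {"x": 0.0004, "y": -0.0019, "z": -0.0, "ax": 0, "ay": 0, "az": -2.0, "gripper": -0.3}]
```

```bash
cat > plan.py <<'E'
import sys,numpy as np
C=np.array([.5985,-.0944]); a,st,n,px,py=map(float,sys.argv[1:]); q=np.array([px,py])
for k in range(1,int(n)+1):
    t=np.radians(a-st*k); w=C+.055*np.array([np.cos(t),np.sin(t)]); d=np.round(w-q,4); q=q+d; print('%.1f: {"x": %g, "y": %g}'%(a-st*k,d[0],d[1]),end='  ' if k%4 else '\n')
E
python3 plan.py 27.5 2 48 .6491 -.068
```

```text
25.5: {"x": -0.001, "y": -0.0027}  23.5: {"x": 0.0008, "y": -0.0018}  21.5: {"x": 0.0008, "y": -0.0017}  19.5: {"x": 0.0006, "y": -0.0018}
17.5: {"x": 0.0007, "y": -0.0019}  15.5: {"x": 0.0005, "y": -0.0018}  13.5: {"x": 0.0005, "y": -0.0019}  11.5: {"x": 0.0004, "y": -0.0018}
9.5: {"x": 0.0003, "y": -0.0019}  7.5: {"x": 0.0003, "y": -0.0019}  5.5: {"x": 0.0002, "y": -0.0019}  3.5: {"x": 0.0002, "y": -0.0019}
1.5: {"x": 0.0001, "y": -0.002}  -0.5: {"x": -0, "y": -0.0019}  -2.5: {"x": -0.0001, "y": -0.0019}  -4.5: {"x": -0.0001, "y": -0.0019}
-6.5: {"x": -0.0002, "y": -0.0019}  -8.5: {"x": -0.0002, "y": -0.0019}  -10.5: {"x": -0.0003, "y": -0.0019}  -12.5: {"x": -0.0004, "y": -0.0019}
-14.5: {"x": -0.0005, "y": -0.0019}  -16.5: {"x": -0.0005, "y": -0.0018}  -18.5: {"x": -0.0005, "y": -0.0019}  -20.5: {"x": -0.0007, "y": -0.0018}
-22.5: {"x": -0.0007, "y": -0.0017}  -24.5: {"x": -0.0008, "y": -0.0018}  -26.5: {"x": -0.0008, "y": -0.0017}  -28.5: {"x": -0.0009, "y": -0.0017}
-30.5: {"x": -0.0009, "y": -0.0017}  -32.5: {"x": -0.001, "y": -0.0017}  -34.5: {"x": -0.0011, "y": -0.0016}  -36.5: {"x": -0.0011, "y": -0.0015}
-38.5: {"x": -0.0012, "y": -0.0015}  -40.5: {"x": -0.0012, "y": -0.0015}  -42.5: {"x": -0.0012, "y": -0.0015}  -44.5: {"x": -0.0014, "y": -0.0014}
-46.5: {"x": -0.0013, "y": -0.0013}  -48.5: {"x": -0.0015, "y": -0.0013}  -50.5: {"x": -0.0014, "y": -0.0012}  -52.5: {"x": -0.0015, "y": -0.0012}
-54.5: {"x": -0.0016, "y": -0.0012}  -56.5: {"x": -0.0015, "y": -0.0011}  -58.5: {"x": -0.0017, "y": -0.001}  -60.5: {"x": -0.0016, "y": -0.001}
-62.5: {"x": -0.0017, "y": -0.0009}  -64.5: {"x": -0.0017, "y": -0.0008}  -66.5: {"x": -0.0018, "y": -0.0008}  -68.5: {"x": -0.0017, "y": -0.0008}
```

>>> step_arm(
  series=[
    {"x": -0.001,"y": -0.0027,"z": -0.002,"ax": 0,"ay": 0,"az": -2,"gripper": -0.3},
    {"x": 0.0008,"y": -0.0018,"z": -0.002,"ax": 0,"ay": 0,"az": -2,"gripper": -0.3},
    {"x": 0.0008,"y": -0.0017,"z": 0,"ax": 0,"ay": 0,"az": -2,"gripper": -0.3},
    {"x": 0.0006,"y": -0.0018,"z": 0,"ax": 0,"ay": 0,"az": -2,"gripper": -0.3},
    {"x": 0.0007,"y": -0.0019,"z": 0,"ax": 0,"ay": 0,"az": -2,"gripper": -0.3},
    {"x": 0.0005,"y": -0.0018,"z": 0,"ax": 0,"ay": 0,"az": -2,"gripper": -0.3},
  ],
)

```text
t: 16.7
tcp_pos: [0.6506, -0.0791, 0.122]
tcp_rot: [3.142, 0.001, -2.852]
wrist_force: [-0.2, 3.3, 1.5]
finger_gap: 0.349
```

```bash
python3 arc.py
```

```text
a 16.34394403853283 r 0.05428863132200628 z 0.1219697390521314 Ftan(ccw+) 3.218869520506413 Frad 0.7730413525644977 Fz 1.5460464634212367 gap 0.34926367336189856
```

>>> step_arm(
  series=[
    {"x": 0.0005,"y": -0.0019,"z": 0,"ax": 0,"ay": 0,"az": -2,"gripper": -0.3},
    {"x": 0.0004,"y": -0.0018,"z": -0.0001,"ax": 0,"ay": 0,"az": -2,"gripper": -0.3},
  ],
)

```text
t: 16.9
tcp_pos: [0.6514, -0.083, 0.1217]
tcp_rot: [-3.142, 0.0, -2.922]
wrist_force: [1.7, 4.7, 1.8]
finger_gap: 0.348
```

```bash
python3 arc.py
```

```text
a 12.205911698445627 r 0.054132994198748674 z 0.12174338574367913 Ftan(ccw+) 4.267677924884555 Frad 2.703745331465438 Fz 1.768229151977661 gap 0.34805807716004666
```

>>> step_arm(
  series=[
    {"x": 0.0003,"y": -0.0019,"z": 0,"ax": 0,"ay": 0,"az": -2,"gripper": -0.3},
    {"x": 0.0003,"y": -0.0019,"z": -0.0001,"ax": 0,"ay": 0,"az": -2,"gripper": -0.3},
  ],
)

```text
t: 17.1
tcp_pos: [0.652, -0.0868, 0.1216]
tcp_rot: [-3.142, 0.0, -2.992]
wrist_force: [1.4, 3.6, 2.6]
finger_gap: 0.347
```

```bash
python3 arc.py
```

```text
a 8.058272783967961 r 0.0540229590490312 z 0.12161351017188037 Ftan(ccw+) 3.3927825179952458 Frad 1.8928796565796837 Fz 2.574739958715957 gap 0.3473913825680802
```

>>> step_arm(
  series=[
    {"x": 0.0002,"y": -0.0019,"z": 0,"ax": 0,"ay": 0,"az": -2,"gripper": -0.3},
    {"x": 0.0002,"y": -0.0019,"z": -0.0001,"ax": 0,"ay": 0,"az": -2,"gripper": -0.3},
  ],
)

```text
t: 17.3
tcp_pos: [0.6524, -0.0907, 0.1215]
tcp_rot: [-3.141, 0.0, -3.062]
wrist_force: [2.0, 3.3, 1.8]
finger_gap: 0.349
```

```bash
python3 arc.py
```

```text
a 3.982078747343745 r 0.05399737224520579 z 0.12151680966847545 Ftan(ccw+) 3.134235454805467 Frad 2.2153536819721387 Fz 1.7678546581152885 gap 0.34926235143132456
```

```bash
cat > mm.py <<'E'
import numpy as np
from h import ctrl
C=np.array([.5985,-.0944])
s=ctrl.read_state(); p=s['tcp_pos']; a=np.arctan2(p[1]-C[1],p[0]-C[0]); f=s['wrist_force']
ft=-np.sin(a)*f[0]+np.cos(a)*f[1]; fr=np.cos(a)*f[0]+np.sin(a)*f[1]
print('a %.1f r %.4f z %.4f Ft %.2f Fr %.2f M %.3f'%(np.degrees(a),np.hypot(*(p[:2]-C)),p[2],ft,fr,.055*ft-.011*fr))
E
```

>>> step_arm(
  series=[
    {"x": 0.0001,"y": -0.002,"z": 0,"ax": 0,"ay": 0,"az": -2,"gripper": -0.3},
    {"x": 0,"y": -0.0019,"z": -0.0001,"ax": 0,"ay": 0,"az": -2,"gripper": -0.3},
  ],
)

```text
t: 17.5
tcp_pos: [0.6524, -0.0947, 0.1214]
tcp_rot: [-3.141, 0.0, -3.132]
wrist_force: [2.1, 2.9, 0.9]
finger_gap: 0.351
```

```bash
python3 mm.py
```

```text
a -0.3 r 0.0539 z 0.1214 Ft 2.87 Fr 2.06 M 0.135
```

>>> step_arm(
  series=[
    {"x": -0.0001,"y": -0.0019,"z": 0,"ax": 0,"ay": 0,"az": -2,"gripper": -0.3},
    {"x": -0.0001,"y": -0.0019,"z": -0.0001,"ax": 0,"ay": 0,"az": -2,"gripper": -0.3},
  ],
)

```text
t: 17.7
tcp_pos: [0.6521, -0.0985, 0.1213]
tcp_rot: [-3.141, 0.0, 3.082]
wrist_force: [2.9, 4.0, 0.7]
finger_gap: 0.35
```

```bash
python3 mm.py
```

```text
a -4.4 r 0.0538 z 0.1213 Ft 4.17 Fr 2.61 M 0.201
```

>>> step_arm(
  series=[
    {"x": -0.0002,"y": -0.0019,"z": 0,"ax": 0,"ay": 0,"az": -2,"gripper": -0.3},
    {"x": -0.0002,"y": -0.0019,"z": -0.0001,"ax": 0,"ay": 0,"az": -2,"gripper": -0.3},
  ],
)

```text
t: 17.9
tcp_pos: [0.6517, -0.1023, 0.1212]
tcp_rot: [-3.141, 0.0, 3.012]
wrist_force: [3.5, 4.0, 1.8]
finger_gap: 0.353
```

```bash
python3 mm.py
```

```text
a -8.5 r 0.0538 z 0.1212 Ft 4.44 Fr 2.87 M 0.213
```

>>> step_arm(
  series=[
    {"x": -0.0003,"y": -0.0019,"z": 0,"ax": 0,"ay": 0,"az": -2,"gripper": -0.3},
    {"x": -0.0004,"y": -0.0019,"z": -0.0001,"ax": 0,"ay": 0,"az": -2,"gripper": -0.3},
  ],
)

```text
t: 18.1
tcp_pos: [0.6509, -0.1062, 0.1211]
tcp_rot: [-3.141, 0.0, 2.942]
wrist_force: [4.3, 3.6, 1.5]
finger_gap: 0.344
```

```bash
python3 mm.py
```

```text
a -12.7 r 0.0537 z 0.1211 Ft 4.44 Fr 3.42 M 0.206
```

>>> step_arm(
  series=[
    {"x": -0.0005,"y": -0.0019,"z": 0,"ax": 0,"ay": 0,"az": -2,"gripper": -0.3},
    {"x": -0.0005,"y": -0.0018,"z": -0.0001,"ax": 0,"ay": 0,"az": -2,"gripper": -0.3},
  ],
)

```text
t: 18.3
tcp_pos: [0.65, -0.1099, 0.121]
tcp_rot: [-3.141, 0.0, 2.872]
wrist_force: [3.6, 2.7, 0.7]
finger_gap: 0.353
```

```bash
python3 mm.py
```

```text
a -16.7 r 0.0537 z 0.1210 Ft 3.63 Fr 2.67 M 0.171
```

>>> step_arm(
  series=[
    {"x": 0.0,"y": -0.0021,"z": 0,"ax": 0,"ay": 0,"az": -2,"gripper": -0.3},
    {"x": -0.0002,"y": -0.002,"z": -0.0001,"ax": 0,"ay": 0,"az": -2,"gripper": -0.3},
  ],
)

```text
t: 18.5
tcp_pos: [0.6492, -0.114, 0.1207]
tcp_rot: [-3.141, -0.001, 2.802]
wrist_force: [1.2, 3.3, 1.4]
finger_gap: 0.353
```

```bash
python3 mm.py
```

```text
a -21.1 r 0.0543 z 0.1207 Ft 3.49 Fr -0.07 M 0.193
```

>>> step_arm(
  series=[
    {"x": -0.0005,"y": -0.0018,"z": 0,"ax": 0,"ay": 0,"az": -2,"gripper": -0.3},
    {"x": -0.0006,"y": -0.0019,"z": -0.0001,"ax": 0,"ay": 0,"az": -2,"gripper": -0.3},
  ],
)

```text
t: 18.7
tcp_pos: [0.6481, -0.1176, 0.1205]
tcp_rot: [-3.141, -0.001, 2.732]
wrist_force: [-0.7, 4.7, 1.0]
finger_gap: 0.35
```

```bash
python3 mm.py
```

```text
a -25.1 r 0.0547 z 0.1205 Ft 3.92 Fr -2.59 M 0.244
```

>>> step_arm(
  series=[
    {"x": -0.0008,"y": -0.0017,"z": 0,"ax": 0,"ay": 0,"az": -2,"gripper": -0.3},
    {"x": -0.0009,"y": -0.0017,"z": -0.0001,"ax": 0,"ay": 0,"az": -2,"gripper": -0.3},
  ],
)

```text
t: 18.9
tcp_pos: [0.6466, -0.1209, 0.1205]
tcp_rot: [-3.141, -0.001, 2.663]
wrist_force: [-1.0, 2.9, 0.3]
finger_gap: 0.349
```

```bash
python3 mm.py
```

```text
a -28.8 r 0.0549 z 0.1205 Ft 2.08 Fr -2.32 M 0.140
```

>>> step_arm(
  series=[
    {"x": -0.0009,"y": -0.0017,"z": 0,"ax": 0,"ay": 0,"az": -2,"gripper": -0.3},
    {"x": -0.001,"y": -0.0017,"z": -0.0001,"ax": 0,"ay": 0,"az": -2,"gripper": -0.3},
  ],
)

```text
t: 19.1
tcp_pos: [0.6449, -0.1242, 0.1204]
tcp_rot: [-3.142, -0.0, 2.593]
wrist_force: [-0.2, 3.9, 0.9]
finger_gap: 0.347
```

```bash
python3 mm.py
```

```text
a -32.7 r 0.0551 z 0.1204 Ft 3.15 Fr -2.24 M 0.198
```

```bash
sed -i 's/%g/%.5f/g; s/np.round(w-q,4)/np.round(w-q,5)/' plan.py; python3 plan.py -32.7 1.5 28 .64479 -.12411; echo 'open("log.txt","a").write("%.1f %.3f\n"%(np.degrees(a),.055*ft-.011*fr))' >> mm.py
```

```text
-34.2: {"x": -0.00080, "y": -0.00120}  -35.7: {"x": -0.00083, "y": -0.00118}  -37.2: {"x": -0.00085, "y": -0.00116}  -38.7: {"x": -0.00089, "y": -0.00114}
-40.2: {"x": -0.00091, "y": -0.00111}  -41.7: {"x": -0.00094, "y": -0.00109}  -43.2: {"x": -0.00098, "y": -0.00106}  -44.7: {"x": -0.00100, "y": -0.00104}
-46.2: {"x": -0.00102, "y": -0.00101}  -47.7: {"x": -0.00105, "y": -0.00098}  -49.2: {"x": -0.00108, "y": -0.00095}  -50.7: {"x": -0.00110, "y": -0.00093}
-52.2: {"x": -0.00113, "y": -0.00090}  -53.7: {"x": -0.00115, "y": -0.00087}  -55.2: {"x": -0.00117, "y": -0.00083}  -56.7: {"x": -0.00119, "y": -0.00081}
-58.2: {"x": -0.00122, "y": -0.00077}  -59.7: {"x": -0.00123, "y": -0.00075}  -61.2: {"x": -0.00125, "y": -0.00071}  -62.7: {"x": -0.00127, "y": -0.00067}
-64.2: {"x": -0.00129, "y": -0.00065}  -65.7: {"x": -0.00131, "y": -0.00061}  -67.2: {"x": -0.00132, "y": -0.00057}  -68.7: {"x": -0.00133, "y": -0.00054}
-70.2: {"x": -0.00135, "y": -0.00051}  -71.7: {"x": -0.00136, "y": -0.00047}  -73.2: {"x": -0.00137, "y": -0.00043}  -74.7: {"x": -0.00139, "y": -0.00040}
```

>>> step_arm(
  series=[
    {"x": -0.0008,"y": -0.0012,"z": 0,"ax": 0,"ay": 0,"az": -1.5,"gripper": -0.3},
  ],
)

```text
t: 19.2
tcp_pos: [0.6441, -0.1254, 0.1204]
tcp_rot: [-3.142, -0.0, 2.567]
wrist_force: [0.8, 3.6, -0.5]
finger_gap: 0.349
```

```bash
python3 mm.py
```

```text
a -34.3 r 0.0551 z 0.1204 Ft 3.46 Fr -1.36 M 0.205
```

>>> step_arm(
  series=[
    {"x": -0.0008,"y": -0.0012,"z": 0,"ax": 0,"ay": 0,"az": -1.5,"gripper": -0.3},
  ],
)

```text
t: 19.3
tcp_pos: [0.6434, -0.1265, 0.1204]
tcp_rot: [-3.142, -0.0, 2.541]
wrist_force: [-0.7, 4.3, -1.0]
finger_gap: 0.347
```

```bash
python3 mm.py
```

```text
a -35.6 r 0.0552 z 0.1204 Ft 3.12 Fr -3.04 M 0.205
```

>>> step_arm(
  series=[
    {"x": -0.0008,"y": -0.0012,"z": 0,"ax": 0,"ay": 0,"az": -1.5,"gripper": -0.3},
  ],
)

```text
t: 19.4
tcp_pos: [0.6426, -0.1277, 0.1205]
tcp_rot: [-3.142, -0.0, 2.515]
wrist_force: [0.3, 3.7, -0.4]
finger_gap: 0.35
```

```bash
python3 mm.py
```

```text
a -37.1 r 0.0553 z 0.1205 Ft 3.14 Fr -2.03 M 0.195
```

>>> step_arm(
  series=[
    {"x": -0.0009,"y": -0.0011,"z": -0.0001,"ax": 0,"ay": 0,"az": -1.5,"gripper": -0.3},
  ],
)

```text
t: 19.5
tcp_pos: [0.6418, -0.1289, 0.1205]
tcp_rot: [3.142, -0.0, 2.489]
wrist_force: [0.5, 4.0, -1.4]
finger_gap: 0.347
```

```bash
python3 mm.py
```

```text
a -38.6 r 0.0553 z 0.1205 Ft 3.47 Fr -2.10 M 0.214
```

>>> step_arm(
  series=[
    {"x": -0.0009,"y": -0.0011,"z": 0,"ax": 0,"ay": 0,"az": -1.5,"gripper": -0.3},
  ],
)

```text
t: 19.6
tcp_pos: [0.6408, -0.13, 0.1204]
tcp_rot: [3.142, -0.0, 2.463]
wrist_force: [0.0, 3.8, -1.2]
finger_gap: 0.352
```

```bash
python3 mm.py
```

```text
a -40.1 r 0.0553 z 0.1204 Ft 2.88 Fr -2.41 M 0.185
```

>>> step_arm(
  series=[
    {"x": -0.0009,"y": -0.0011,"z": 0,"ax": 0,"ay": 0,"az": -1.5,"gripper": -0.3},
  ],
)

```text
t: 19.7
tcp_pos: [0.6399, -0.1311, 0.1204]
tcp_rot: [3.142, -0.0, 2.437]
wrist_force: [0.9, 3.4, -0.9]
finger_gap: 0.348
```

```bash
python3 mm.py
```

```text
a -41.5 r 0.0553 z 0.1204 Ft 3.15 Fr -1.62 M 0.191
```

>>> step_arm(
  series=[
    {"x": -0.001,"y": -0.0011,"z": 0,"ax": 0,"ay": 0,"az": -1.5,"gripper": -0.3},
  ],
)

```text
t: 19.8
tcp_pos: [0.6389, -0.1321, 0.1205]
tcp_rot: [3.142, -0.0, 2.411]
wrist_force: [0.7, 4.0, -1.8]
finger_gap: 0.351
```

```bash
python3 mm.py
```

```text
a -43.0 r 0.0553 z 0.1205 Ft 3.39 Fr -2.19 M 0.210
```

>>> step_arm(
  series=[
    {"x": -0.001,"y": -0.001,"z": -0.0001,"ax": 0,"ay": 0,"az": -1.5,"gripper": -0.3},
  ],
)

```text
t: 19.9
tcp_pos: [0.6379, -0.1332, 0.1204]
tcp_rot: [3.142, 0.0, 2.384]
wrist_force: [0.8, 3.6, -1.6]
finger_gap: 0.351
```

```bash
python3 mm.py
```

```text
a -44.5 r 0.0553 z 0.1204 Ft 3.18 Fr -1.98 M 0.196
```

>>> step_arm(
  series=[
    {"x": -0.001,"y": -0.001,"z": 0,"ax": 0,"ay": 0,"az": -1.5,"gripper": -0.3},
  ],
)

```text
t: 20.0
tcp_pos: [0.6369, -0.1343, 0.1204]
tcp_rot: [3.142, 0.0, 2.358]
wrist_force: [1.2, 3.8, -1.6]
finger_gap: 0.348
```

```bash
python3 mm.py
```

```text
a -46.0 r 0.0554 z 0.1204 Ft 3.48 Fr -1.93 M 0.212
```

>>> step_arm(
  series=[
    {"x": -0.0011,"y": -0.001,"z": 0,"ax": 0,"ay": 0,"az": -1.5,"gripper": -0.3},
  ],
)

```text
t: 20.1
tcp_pos: [0.6359, -0.1353, 0.1204]
tcp_rot: [3.142, 0.0, 2.332]
wrist_force: [2.5, 2.5, -2.7]
finger_gap: 0.347
```

```bash
python3 mm.py
```

```text
a -47.5 r 0.0554 z 0.1204 Ft 3.54 Fr -0.19 M 0.197
```

>>> step_arm(
  series=[
    {"x": -0.0011,"y": -0.00095,"z": 0,"ax": 0,"ay": 0,"az": -1.5,"gripper": -0.3},
  ],
)

```text
t: 20.2
tcp_pos: [0.6348, -0.1362, 0.1204]
tcp_rot: [3.141, 0.0, 2.306]
wrist_force: [1.0, 4.1, -2.3]
finger_gap: 0.349
```

```bash
python3 mm.py
```

```text
a -49.0 r 0.0554 z 0.1204 Ft 3.42 Fr -2.42 M 0.215
```

>>> step_arm(
  series=[
    {"x": -0.0011,"y": -0.0009,"z": -0.0001,"ax": 0,"ay": 0,"az": -1.5,"gripper": -0.3},
  ],
)

```text
t: 20.3
tcp_pos: [0.6337, -0.1371, 0.1203]
tcp_rot: [3.141, 0.0, 2.279]
wrist_force: [1.9, 3.5, -1.9]
finger_gap: 0.351
```

```bash
python3 mm.py
```

```text
a -50.5 r 0.0554 z 0.1203 Ft 3.71 Fr -1.50 M 0.221
```

```bash
python3 balls.py wrist7.png
```

```text
[array([243.24464633,  14.64503569])]Traceback (most recent call last):
  File "balls.py", line 9, in <module>
    w=[atz('wrist',k,z,c,s)[0] for k in q]; v=w[1]-w[0]; print(z,np.round(w,4).tolist(),'sep',np.hypot(*v[:2]).round(4),'ctr',((w[0]+w[1])/2).round(4),'ang',np.degrees(np.arctan2(v[1],v[0])))
                                              ~^^^
IndexError: list index out of range
```

View pics/wrist7.png

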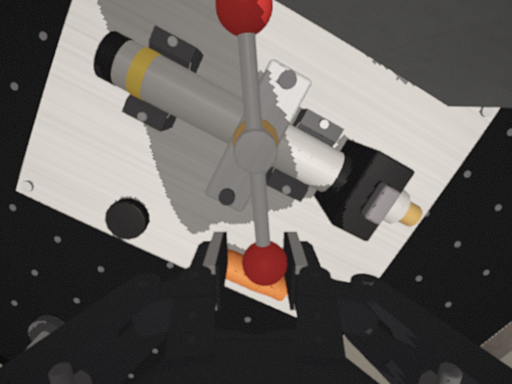

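```bash
python3 - <<'E'
from h import *
im,d,c,s=load('wrist')
r=im[...,2].astype(int);g=im[...,1].astype(int)
mk=((r>70)&(r>2.2*g)&(g<70)).astype(np.uint8); mk[:200]=0
n,l,st,ce=cv2.connectedComponentsWithStats(mk); i=1+st[1:,4].argmax(); print(ce[i],st[i])
C=np.array([.5985,-.0944])
for z in(.126,.128): w=atz('wrist',ce[i],z,c,s)[0]; v=w[:2]-C; print(w,np.hypot(*v),np.degrees(np.arctan2(v[1],v[0])))
print(s['tcp_pos'])
E
```

```text
[264.68890402 263.81211709] [ 242  242   46   43 1469]
[ 0.63911615 -0.13526232  0.126     ] 0.05761423779952652 -45.17310418126152
[ 0.63828312 -0.13441134  0.128     ] 0.056423437195259434 -45.16387462669213
[ 0.63371517 -0.13711992  0.12033009]
```

>>> step_arm(
  series=[
    {"x": -0.0011,"y": -0.0009,"z": 0,"ax": 0,"ay": 0,"az": -1.5,"gripper": -0.3},
    {"x": -0.0011,"y": -0.0009,"z": 0,"ax": 0,"ay": 0,"az": -1.5,"gripper": -0.3},
  ],
)

```text
t: 20.55
tcp_pos: [0.6315, -0.1389, 0.1203]
tcp_rot: [3.141, 0.0, 2.227]
wrist_force: [2.6, 3.3, -1.3]
finger_gap: 0.348
```

```bash
python3 mm.py
```

```text
a -53.4 r 0.0554 z 0.1203 Ft 4.04 Fr -1.11 M 0.234
```

>>> step_arm(
  series=[
    {"x": -0.0012,"y": -0.0009,"z": 0,"ax": 0,"ay": 0,"az": -1.5,"gripper": -0.3},
  ],
)

```text
t: 20.65
tcp_pos: [0.6303, -0.1398, 0.1203]
tcp_rot: [3.141, 0.0, 2.201]
wrist_force: [2.7, 2.8, -1.0]
finger_gap: 0.352
```

```bash
python3 mm.py
```

```text
a -55.0 r 0.0554 z 0.1203 Ft 3.81 Fr -0.81 M 0.219
```

>>> step_arm(
  series=[
    {"x": -0.0012,"y": -0.0008,"z": -0.0001,"ax": 0,"ay": 0,"az": -1.5,"gripper": -0.3},
  ],
)

```text
t: 20.75
tcp_pos: [0.6291, -0.1407, 0.1203]
tcp_rot: [3.141, 0.0, 2.175]
wrist_force: [3.6, 3.3, -1.8]
finger_gap: 0.349
```

```bash
python3 mm.py
```

```text
a -56.5 r 0.0555 z 0.1203 Ft 4.79 Fr -0.76 M 0.272
```

>>> step_arm(
  series=[
    {"x": -0.0012,"y": -0.0008,"z": 0,"ax": 0,"ay": 0,"az": -1.5,"gripper": -0.3},
  ],
)

```text
t: 20.85
tcp_pos: [0.6278, -0.1415, 0.1202]
tcp_rot: [3.141, 0.0, 2.149]
wrist_force: [3.2, 3.4, -1.8]
finger_gap: 0.351
```

```bash
python3 mm.py
```

```text
a -58.1 r 0.0555 z 0.1202 Ft 4.48 Fr -1.18 M 0.260
```

>>> step_arm(
  series=[
    {"x": -0.0012,"y": -0.0008,"z": 0,"ax": 0,"ay": 0,"az": -1.5,"gripper": -0.3},
  ],
)

```text
t: 20.95
tcp_pos: [0.6266, -0.1422, 0.1202]
tcp_rot: [3.141, 0.0, 2.122]
wrist_force: [1.9, 2.6, -1.3]
finger_gap: 0.349
```

```bash
python3 mm.py
```

```text
a -59.5 r 0.0555 z 0.1202 Ft 2.98 Fr -1.26 M 0.178
```

>>> step_arm(
  series=[
    {"x": -0.0012,"y": -0.0007,"z": 0,"ax": 0,"ay": 0,"az": -1.5,"gripper": -0.3},
  ],
)

```text
t: 21.05
tcp_pos: [0.6254, -0.1429, 0.1202]
tcp_rot: [3.142, 0.0, 2.096]
wrist_force: [3.0, 2.9, -1.0]
finger_gap: 0.352
```

```bash
python3 mm.py
```

```text
a -61.0 r 0.0555 z 0.1202 Ft 4.04 Fr -1.05 M 0.234
```

>>> step_arm(
  series=[
    {"x": -0.0012,"y": -0.0007,"z": 0,"ax": 0,"ay": 0,"az": -1.5,"gripper": -0.3},
  ],
)

```text
t: 21.15
tcp_pos: [0.6242, -0.1436, 0.1202]
tcp_rot: [3.142, -0.0, 2.07]
wrist_force: [3.3, 3.0, -2.4]
finger_gap: 0.345
```

```bash
python3 mm.py
```

```text
a -62.4 r 0.0555 z 0.1202 Ft 4.35 Fr -1.13 M 0.252
```

>>> step_arm(
  series=[
    {"x": -0.0008,"y": -0.0005,"z": 0,"ax": 0,"ay": 0,"az": -1,"gripper": -0.3},
  ],
)

```text
t: 21.25
tcp_pos: [0.6234, -0.1441, 0.1202]
tcp_rot: [-3.142, -0.0, 2.053]
wrist_force: [3.5, 3.6, -1.6]
finger_gap: 0.35
```

```bash
python3 mm.py
```

```text
a -63.4 r 0.0555 z 0.1202 Ft 4.74 Fr -1.66 M 0.279
```

>>> step_arm(
  series=[
    {"x": -0.0009,"y": -0.0005,"z": 0,"ax": 0,"ay": 0,"az": -1,"gripper": -0.3},
  ],
)

```text
t: 21.35
tcp_pos: [0.6225, -0.1445, 0.1202]
tcp_rot: [-3.142, -0.0, 2.036]
wrist_force: [2.7, 3.8, -2.4]
finger_gap: 0.351
```

```bash
python3 mm.py
```

```text
a -64.4 r 0.0556 z 0.1202 Ft 4.10 Fr -2.29 M 0.251
```

>>> step_arm(
  series=[
    {"x": -0.0009,"y": -0.0004,"z": 0,"ax": 0,"ay": 0,"az": -1,"gripper": -0.3},
  ],
)

```text
t: 21.45
tcp_pos: [0.6216, -0.1449, 0.1202]
tcp_rot: [-3.142, -0.0, 2.019]
wrist_force: [3.8, 3.3, -1.8]
finger_gap: 0.348
```

```bash
python3 mm.py
```

```text
a -65.4 r 0.0556 z 0.1202 Ft 4.82 Fr -1.37 M 0.280
```

```bash
cat > fit.py <<'E'
import numpy as np
from scipy.optimize import least_squares
pre=[(16.3,.1685),(12.2,.205),(8,.166),(4,.148),(-.3,.135),(-4.4,.201),(-8.5,.213),(-12.7,.206),(-16.7,.171),(-21.1,.193),(-25.1,.244),(-28.8,.140),(-32.7,.198)]
D=np.array(pre+[tuple(map(float,l.split())) for l in open('log.txt')])
print(len(D))
h=lambda p,s:p[0]+s*np.maximum(0,p[1]-D[:,0])
for s in(.00471,):
  best=[]
  for x0 in np.arange(-65,0,1.):
    m=np.maximum(0,x0-D[:,0]); 
    b=np.mean(D[:,1]-s*m); best.append((np.sum((D[:,1]-b-s*m)**2),x0,b))
    
  best.sort(); print('free base',best[:4]); 
  e=[(np.sum((D[:,1]-.16-s*np.maximum(0,x0-D[:,0]))**2),x0) for x0 in np.arange(-65,0,1.)]; e.sort(); print('base .16',e[:3])
print('last8',D[-8:].mean(0),'now est', [b[2]+.00471*(b[1]-D[-1,0]) for b in best[:4]])
E
python3 fit.py
```

```text
35
free base [(np.float64(0.023443786272685712), np.float64(-48.0), np.float64(0.19188725714285715)), (np.float64(0.02345200118554286), np.float64(-47.0), np.float64(0.19020511428571432)), (np.float64(0.023759146879542857), np.float64(-49.0), np.float64(0.1935021142857143)), (np.float64(0.023793299089542856), np.float64(-46.0), np.float64(0.18845568571428573))]
base .16 [(np.float64(0.039641604372), np.float64(-39.0)), (np.float64(0.039883413888), np.float64(-38.0)), (np.float64(0.039901200732), np.float64(-40.0))]
last8 [-61.3375    0.25075] now est [np.float64(0.2738412571428572), np.float64(0.27686911428571437), np.float64(0.2707461142857143), np.float64(0.27982968571428574)]
```

>>> step_arm(
  series=[
    {"x": -0.0009,"y": -0.0004,"z": 0,"ax": 0,"ay": 0,"az": -1,"gripper": -0.3},
  ],
)

```text
t: 21.55
tcp_pos: [0.6207, -0.1453, 0.1202]
tcp_rot: [3.142, -0.0, 2.001]
wrist_force: [3.6, 2.9, -2.7]
finger_gap: 0.352
```

```bash
python3 mm.py
```

```text
a -66.4 r 0.0556 z 0.1202 Ft 4.47 Fr -1.22 M 0.259
```

>>> step_arm(
  series=[
    {"x": -0.0009,"y": -0.0004,"z": 0,"ax": 0,"ay": 0,"az": -1,"gripper": -0.3},
  ],
)

```text
t: 21.65
tcp_pos: [0.6198, -0.1457, 0.1202]
tcp_rot: [3.142, -0.0, 1.984]
wrist_force: [3.2, 4.0, -3.1]
finger_gap: 0.349
```

```bash
python3 mm.py
```

```text
a -67.4 r 0.0556 z 0.1202 Ft 4.51 Fr -2.43 M 0.275
```

>>> step_arm(
  series=[
    {"x": -0.0009,"y": -0.0004,"z": 0,"ax": 0,"ay": 0,"az": -1,"gripper": -0.3},
  ],
)

```text
t: 21.75
tcp_pos: [0.6189, -0.1461, 0.1202]
tcp_rot: [3.142, -0.0, 1.966]
wrist_force: [5.4, 3.1, -3.4]
finger_gap: 0.35
```

```bash
python3 mm.py; python3 fit.py
```

```text
a -68.4 r 0.0556 z 0.1202 Ft 6.14 Fr -0.89 M 0.348
38
free base [(np.float64(0.0273242805603421), np.float64(-47.0), np.float64(0.19081386842105266)), (np.float64(0.02747042349389474), np.float64(-48.0), np.float64(0.19273505263157892)), (np.float64(0.02756363928981578), np.float64(-46.0), np.float64(0.18883071052631578)), (np.float64(0.027995938273368413), np.float64(-49.0), np.float64(0.19459426315789474))]
base .16 [(np.float64(0.04334975966), np.float64(-39.0)), (np.float64(0.043651452116), np.float64(-38.0)), (np.float64(0.043682577679999994), np.float64(-40.0))]
last8 [-64.85      0.27225] now est [np.float64(0.2916078684210527), np.float64(0.2888190526315789), np.float64(0.2943347105263158), np.float64(0.28596826315789475)]
```

>>> step_arm(
  series=[
    {"x": 0.0018,"y": 0.0008,"z": 0,"ax": 0,"ay": 0,"az": 1,"gripper": -0.3},
    {"x": 0.0018,"y": 0.0008,"z": 0,"ax": 0,"ay": 0,"az": 2,"gripper": -0.3},
    {"x": 0,"y": 0,"z": 0,"ax": 0,"ay": 0,"az": 0,"gripper": -0.3},
  ],
)

```text
t: 22.05
tcp_pos: [0.6224, -0.1454, 0.1204]
tcp_rot: [-3.141, 0.001, 2.021]
wrist_force: [0.1, 0.9, 0.4]
finger_gap: 0.348
```

```bash
python3 arc.py; python3 - <<'E'
from h import *
im,d,c,s=cam('wrist','wrist8.png')
r=im[...,2].astype(int);g=im[...,1].astype(int)
mk=((r>70)&(r>2.2*g)&(g<70)).astype(np.uint8); mk[:200]=0
n,l,st,ce=cv2.connectedComponentsWithStats(mk); i=1+st[1:,4].argmax(); print(ce[i],st[i])
C=np.array([.5985,-.0944])
for z in(.126,.128): w=atz('wrist',ce[i],z,c,s)[0]; v=w[:2]-C; print(w,np.hypot(*v),np.degrees(np.arctan2(v[1],v[0])))
E
```

```text
a -64.92536142178193 r 0.05634970504154558 z 0.12041409168337103 Ftan(ccw+) 0.4170407310890118 Frad -0.7580022063770528 Fz 0.4135990930616634 gap 0.34750027160987496
[257.57408733 262.11596278] [ 236  241   44   42 1397]
[ 0.62447776 -0.14562345  0.126     ] 0.057434183978016605 -63.10834005342851
[ 0.62394701 -0.1445761   0.128     ] 0.05626003289564782 -63.10796999293251
```

View pics/wrist8.png

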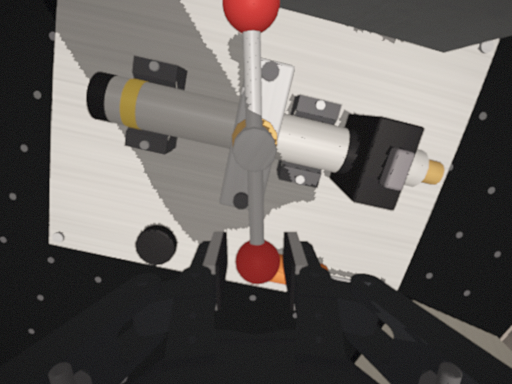

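>>> step_arm(
  series=[
    {"x": 0,"y": 0,"z": 0.015,"ax": 0,"ay": 0,"az": 0,"gripper": -0.3},
    {"x": 0,"y": 0,"z": 0.03,"ax": 0,"ay": 0,"az": 0,"gripper": -0.3},
    {"x": 0,"y": 0,"z": 0.045,"ax": 0,"ay": 0,"az": 0,"gripper": -0.3},
    {"x": 0.01,"y": -0.01,"z": 0.045,"ax": 0,"ay": 0,"az": 0,"gripper": -0.3},
    {"x": 0.01,"y": -0.02,"z": 0.045,"ax": 0,"ay": 0,"az": 0,"gripper": -0.3},
    {"x": 0.01,"y": -0.02,"z": 0.02,"ax": 0,"ay": 0,"az": 0,"gripper": -0.3},
    {"x": 0,"y": 0,"z": 0,"ax": 0,"ay": 0,"az": 0,"gripper": -0.3},
    {"x": 0,"y": 0,"z": 0,"ax": 0,"ay": 0,"az": 0,"gripper": -0.3},
  ],
)

```text
t: 22.9
tcp_pos: [0.6521, -0.1956, 0.3207]
tcp_rot: [3.141, 0.001, 2.018]
wrist_force: [0.1, 0.8, -0.6]
finger_gap: 0.349
```

```bash
python3 balls.py wrist9.png; python3 - <<'E'
from h import *
im,d,c,s=cam('top','top9.png')
cv2.imwrite('pics/scene9.png',cam('scene')[0])
E
```

```text
[array([247.97916667,   7.15416667]), array([250.94820717, 118.15936255])]
0.127 [[0.5738, -0.0469, 0.127], [0.6232, -0.1438, 0.127]] sep 0.1088 ctr [ 0.5985 -0.0953  0.127 ] ang -62.99824762857351
0.129 [[0.5741, -0.0474, 0.129], [0.6232, -0.1437, 0.129]] sep 0.1081 ctr [ 0.5986 -0.0955  0.129 ] ang -62.99824762857353
0.131 [[0.5744, -0.0479, 0.131], [0.6232, -0.1436, 0.131]] sep 0.1074 ctr [ 0.5988 -0.0957  0.131 ] ang -62.99824762857351
22.95 [-0.29  0.67  1.05  1.07 -0.57  1.68  1.02] [ 0.65214482 -0.19428228  0.31963771] [-3.14108724e+00 -6.73771113e-04  2.01927515e+00] [0.3480377  0.64526053 0.06914354]
```

View pics/wrist9.png

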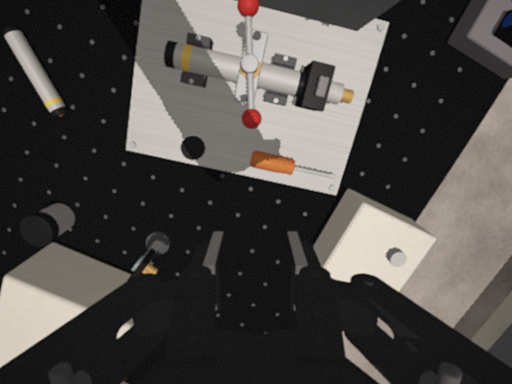

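View pics/top9.png

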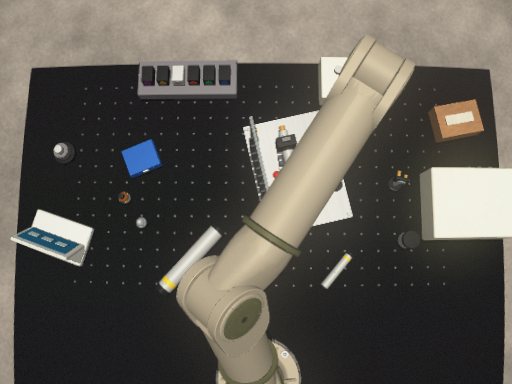

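```bash
python3 - <<'E'
from h import *
im,d,c,s=load('wrist')
t=np.array([.5982,-.0948]);y=.227
e=np.array([np.cos(y),np.sin(y)])
P=cloud('wrist',d,c,s)
for uv in((168,52),(170,52),(300,80),(305,82)): w=P[uv[1],uv[0]]; print(uv,((w[:2]-t)@e).round(4),w[2].round(4))
cv2.imwrite('pics/wz9.png',cv2.resize(im[0:140,140:380],None,fx=3,fy=3,interpolation=cv2.INTER_CUBIC))
E
```

```text
(168, 52) -0.1049 0.0618
(170, 52) -0.1019 0.0638
(300, 80) 0.0638 0.062
(305, 82) 0.0704 0.0635
```

View pics/wz9.png

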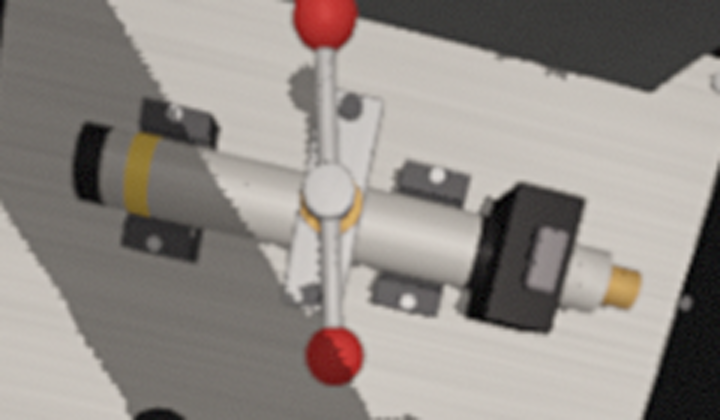

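The picture shows the tube straight in its V-blocks, its black front end against the shutter block (crop about x 485, y 250). The handle stands free, with the balls at crop (325, 15) and (333, 355).

```bash
python3 -c "
from bench import job
print(job.finish_job())"
```

```text
the job is handed in; nothing more can be done
None
```

The tube is home against the shutter block and clamped, and I handed the job in at about 23 s of the 69 s allowed. No verdict came back.

**Tube:** I pushed it about 28 mm. The push then rose sharply to about 12.6 N with no further movement, at the position I had worked out for home. The last wrist picture shows it straight in the V-blocks and butted on the shutter block.

**Clamp:** I turned the handle about 277° (4.83 rad) clockwise in two strokes, one ball for each.
- **Feel:** the moment rose from about 0.17–0.19 Nm with the pad free to about 0.29 Nm on a fit of all the readings.
- **Noise:** single readings scattered by about 0.03 Nm or more. The last one read 0.348 Nm.
- **Check against the spec:** the free level read up to 0.03 Nm above the stated 0.16 Nm, so the true final moment is probably 0.26–0.29 Nm. The fits put the touch about 0.36–0.51 rad before the final position. Both agree with the right range, but I had no direct reading of the pad force.

**Surroundings:** the gripper is lifted clear and touches nothing. I saw no bystander moved in the last pictures; the arm hid part of the top view.

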